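# Load the filter slide and pack the shadow tray

### The job

Out on the counter, set the round and the rectangular filter into their recesses in the filter slide, and only then lay the loaded slide as one unit in its cut-out in the grey tray. Also lay every spanner, scraper, caliper and L-shaped key that is out on the counter in the cut-out of its own shape, flat and fully home. Leave everything else on the counter where it is.

Things in the scene. Friction and masses are not known exactly. Their poses are not given: they have to be found in the camera images.
- spanner_grip (a point): Open-ended spanner lying flat, 130 mm long: black straight handle 16 wide, 18 high (from 56 mm behind the point to 40 mm ahead of it), then a steel two-pronged jaw head 32 wide, 10 high, up to 74 mm ahead. The point is 9 mm above its underside. The point is the middle of its grip, half-way up; x runs along the tool to its jaw end, z up. May be absent.
- scraper_grip (a point): Flat scraper lying flat, 122 mm long: black handle 18 wide, 20 high (50 mm behind to 40 mm ahead of the point), then a thin steel blade 48 wide, 5 high, up to 72 mm ahead. The point is 10 mm above its underside. The point is the middle of its grip, half-way up; x runs along the tool to its blade, z up. May be absent.
- caliper_grip (a point): Caliper lying flat, 140 mm long: steel beam 14 wide, 10 high (72 mm behind to 68 mm ahead), black slider box 20 wide, 20 high (20 mm behind to 38 mm ahead of the point), two steel jaws at the front, 26 to 38 and 56 to 68 mm ahead, both reaching 40 mm to the -y side, 8 high. The point is in the slider box, on the beam's centre line, 10 mm above the underside. The point is the middle of its grip, half-way up; x runs along the tool to its jaw end, z up. May be absent.
- lkey_grip (a point): L-shaped key lying flat: dark steel bar 120 mm long, 10 wide, 10 high (60 mm either way of the point) with a black sleeve 80 long, 16 wide, 18 high round its middle, and a short leg 10 wide at the +x end that reaches 45 mm to the +y side. The point is in the middle of the sleeve, 9 mm above the underside. The point is the middle of its grip, half-way up; x runs along the tool to its end with the short leg, z up. May be absent.
- slide_grip (a point): Filter slide: flat aluminium plate 144 x 52 x 10 mm with a tab 18 wide, 12 long at its +x end, a black grip block in its middle (20 along x, 14 along y, from 10 to 34 mm above the underside) and two recesses 6 mm deep in its top, one round, one rectangular. The point is on the centre line, 17 mm above the underside; x runs to the tab, z up. Best gripped by the block, across y.
- seat_round (a point): Where the centre of the round filter belongs in the slide: 46 mm from the middle of the slide, away from the tab. Round recess 38 mm across, 6 mm deep; the point is 10 mm above its floor (14 mm above the slide's underside). Axes of the slide.
- seat_rect (a point): Where the centre of the rectangular filter belongs in the slide: 46 mm from the middle, towards the tab. Recess 38 mm along the slide x 30 mm across, 6 mm deep; the point is 10 mm above its floor (14 mm above the slide's underside). Axes of the slide.
- filter_round_centre (a point): Centre of the round mounted filter, a black upright disc 34 mm across, 20 mm high, with a glass face on top. z up.
- filter_rect_centre (a point): Centre of the rectangular mounted filter, a black block 34 mm (x) x 26 mm (y) x 20 mm high with a glass face on top. x along its long side, z up; either way round will do.
- pocket_spanner (a point): Where the spanner's own point comes to lie, with the same axes, when it is home in its cut-out in the tray. The tray is a fixed grey tray 352 x 176 mm, its top 10 mm above the counter, with five cut-outs 7 mm deep (black floor 3 mm above the counter) that follow the outlines with 2.5 mm to spare all round, so each takes its thing only one way round.
- pocket_scraper (a point): Where the scraper's own point comes to lie, with the same axes, when it is home in its cut-out in the tray. The tray is a fixed grey tray 352 x 176 mm, its top 10 mm above the counter, with five cut-outs 7 mm deep (black floor 3 mm above the counter) that follow the outlines with 2.5 mm to spare all round, so each takes its thing only one way round.
- pocket_caliper (a point): Where the caliper's own point comes to lie, with the same axes, when it is home in its cut-out in the tray. The tray is a fixed grey tray 352 x 176 mm, its top 10 mm above the counter, with five cut-outs 7 mm deep (black floor 3 mm above the counter) that follow the outlines with 2.5 mm to spare all round, so each takes its thing only one way round.
- pocket_lkey (a point): Where the L-shaped key's own point comes to lie, with the same axes, when it is home in its cut-out in the tray. The tray is a fixed grey tray 352 x 176 mm, its top 10 mm above the counter, with five cut-outs 7 mm deep (black floor 3 mm above the counter) that follow the outlines with 2.5 mm to spare all round, so each takes its thing only one way round.
- pocket_slide (a point): Where the filter slide's own point comes to lie, with the same axes, when it is home in its cut-out in the tray. The tray is a fixed grey tray 352 x 176 mm, its top 10 mm above the counter, with five cut-outs 7 mm deep (black floor 3 mm above the counter) that follow the outlines with 2.5 mm to spare all round, so each takes its thing only one way round.
- cup: Bystander: open sample cup, 59 mm wide, 60 high, origin under its middle.
- felt_marker: Bystander: felt marker lying, 133 mm long, 22 high.
- beaker: Bystander: beaker, 78 mm wide, 105 high.
- cup_lid: Bystander: screw lid of a sample cup, 61 mm wide, 14 high.

How it is judged:
On the way, in this order (a step that is already met when the one before it is completed fails the run):
1. both filters sit in the slide while it is still clear of its cut-out (horizontal distance between filter_round_centre and seat_round below 0.005 m and z of filter_round_centre in the frame of seat_round between -0.002 and 0.003 m and angle between each of filter_round_centre, filter_rect_centre's own z axis and vertical below 0.08 rad and horizontal distance between filter_rect_centre and seat_rect below 0.005 m and z of filter_rect_centre in the frame of seat_rect between -0.002 and 0.003 m and angle between the x axis of filter_rect_centre and the x axis of seat_rect, either way round below 0.1 rad and horizontal distance between slide_grip and pocket_slide above 0.08 m), for 0.2 s.
2. the loaded slide lies in its cut-out (horizontal distance between slide_grip and pocket_slide below 0.005 m and z of slide_grip in the frame of pocket_slide between -0.002 and 0.003 m and angle between each of slide_grip, filter_round_centre, filter_rect_centre's own z axis and vertical below 0.08 rad and angle between the x axis of slide_grip and the x axis of pocket_slide, either way round below 0.1 rad and horizontal distance between filter_round_centre and seat_round below 0.005 m and z of filter_round_centre in the frame of seat_round between -0.002 and 0.003 m and horizontal distance between filter_rect_centre and seat_rect below 0.005 m and z of filter_rect_centre in the frame of seat_rect between -0.002 and 0.003 m and angle between the x axis of filter_rect_centre and the x axis of seat_rect, either way round below 0.1 rad), for 0.2 s.
At the end, for the whole second after the job is handed in: The slide, both filters in it, and every tool that was out lie in their own cut-outs, each within 5 mm in plan, 0.1 rad in direction, 0.08 rad of level and 3 mm of full depth; the filters lie likewise in their recesses (the round one in any direction) (all of step 2 and horizontal distance between spanner_grip and pocket_spanner below 0.005 m and z of spanner_grip in the frame of pocket_spanner between -0.002 and 0.003 m and angle between each of spanner_grip, scraper_grip, caliper_grip, lkey_grip's own z axis and vertical below 0.08 rad and angle between the x axis of spanner_grip and the x axis of pocket_spanner, either way round below 0.1 rad and horizontal distance between scraper_grip and pocket_scraper below 0.005 m and z of scraper_grip in the frame of pocket_scraper between -0.002 and 0.003 m and angle between the x axis of scraper_grip and the x axis of pocket_scraper, either way round below 0.1 rad and horizontal distance between caliper_grip and pocket_caliper below 0.005 m and z of caliper_grip in the frame of pocket_caliper between -0.002 and 0.003 m and angle between the x axis of caliper_grip and the x axis of pocket_caliper, either way round below 0.1 rad and horizontal distance between lkey_grip and pocket_lkey below 0.005 m and z of lkey_grip in the frame of pocket_lkey between -0.002 and 0.003 m and angle between the x axis of lkey_grip and the x axis of pocket_lkey, either way round below 0.1 rad); the robot touches nothing.
It fails at once if a bystander is shifted by more than 5 cm (distance of any of cup, felt_marker, beaker, cup_lid from where it was at the start of the episode above 0.05 m).
Of spanner, scraper, caliper, lkey only 3 to 4 are there at a start; the rules pass over those that are not, and their reading is None.
At some moment in a run one of spanner, scraper, caliper, lkey, slide may be knocked a few centimetres aside while the robot is not near it.
It also fails if it takes over 210 s, if anything falls off the work surface, if the arm or the gripper's body presses on something with over 40 N, if the wrist force passes 120 N, or if a joint passes its speed limit or range.

### The arm

A 6-joint arm with a two-finger parallel gripper is mounted at the origin on a cart in front of the work surface, level with it; the furniture and walls round the work are solid. World frame = base frame: x ahead of the robot, y to its left, z up, the work surface at z = 0. Lengths are in m, angles in rad, forces in N, time in s.
With the tool pointing down it reaches from about 0.325 to 0.9 m from the base axis. Payload 3.5 kg.
Tool frame: the origin (TCP) lies midway between the tips of the shut fingers; the grasp point (between the pads) lies 19 mm behind it; z points along the fingers, y is the line along which they close (so a half turn about z gives the same grasp; the last joint's range is limited). The gripper opens to 85 mm and grips with 20 to 120 N. Pads are 22 mm wide; open, the fingers measure 114 mm over their backs; the gripper's body (76 mm by 85 mm) begins 54 mm behind the grasp point. The pads swing forward as they close: fully open they stand 13 mm farther back than shut.
Start: joints at [1.187, 0.276, -0.026, 1.268, 0, 1.467], TCP at [0.173, 0.601, 0.231] pointing down, gripper open.
Joint ranges: [-3.12, 3.12], [-0.85, 1.88], [-1.08, 1.24], [-1.95, 2.15], [-1.57, 1.53], [-3.14, 3.14]. Speed limits (rad/s): [2.57, 2.57, 3.14, 3.14, 3.14, 3.14].

### API

Orientations are given as a unit quaternion [x, y, z, w].
In Python, from cell import r gives the robot as it stands.
- The arm moves only by the shell command python3 -m creep 'ROWS' [OPENING]. ROWS is JSON, a list that holds one entry, the list of rows, each a list of 4 numbers: the shift along the world's x, y, z in cm, then the turn about the world's z in rad. A call has 1 to 8 rows; each row shifts and turns the commanded pose from where the row before left it; what a row does not reach is not made up. A row lasts 1/12 s, in which the tool goes at most 41.7 mm and 7.16 degrees, less where a joint would pass 70% of its speed; a pose out of reach is approached as far as the arm can. A call is refused whole if a number of a shift passes 4.17 or a number of a turn 0.125, either way. A call with a gripper value outside its range is refused whole. OPENING is the closure, from -1 (fully open) to 1 (shut), set as the call begins (- or left out, the last holds). The fingers move at their own pace and stop on an object; the grip force is fixed at half the most. Time passes only in rows, so rows that do not move let the fingers close. It gives the time, the measured TCP pose, the force, the opening and the grip force at its end, in the units of the state.
- r.get_obs(): the state, without advancing time (a new reading comes with each control period).
- r.read_camera(name): name is "side" or "top" or "wrist"; returns a dict with "image" (420x560x3 uint8, red, green, blue), "K" (3x3 intrinsics, pixels), "extrinsics" (4x4, takes a point from world to camera coordinates). Camera axes: x right, y up, looking along -z (the intrinsics and any distortion apply to the point x, -y, -z); pixel columns grow to the right and rows downward; lengths in m; the calibration is good to about 2 mm. A picture is of the moment at which its call begins. There is no depth.
- r.sign_off(): hands the job in; it is judged then, once.
The state is a dict: "time": time; "joint_pos": joint angles; "qd": joint speeds; "joint_torque": joint torques, N m; "position": TCP position; "ee_rot": TCP orientation; "contact_force": force on the tool from outside, world axes, zero at the start; "ft_torque": the same for the moment, N m; "finger_gap": opening from 0.0 (shut) to 1.0 (fully open); "finger_force": force on a finger pad.
Only numpy, scipy, OpenCV 4.12 (cv2) and the standard library are available. Lean on these libraries where they do the work, as an engineer would, in place of code of your own. Each camera call takes 0.05 s, during which the arm holds its last target. There are 200 camera calls.

## Working session

There is one attempt and no reset: what is moved stays moved. The work goes in short steps, Python scripts to look and compute and a shell command to move; the robot and the scene stay as the last step left them, time stands still between calls to the robot, and variables do not carry over. Pictures are saved under pics/ and viewed, at most 14 in all, crops included, and the job is handed in when it is done.

```bash
ls; mkdir -p pics; python3 - <<'E'
from cell import r
import cv2
o=r.get_obs();print(o)
for n in("top","side","wrist"):
    c=r.read_camera(n);print(n,c["K"].tolist(),c["extrinsics"].round(4).tolist(),[k for k in c])
    cv2.imwrite(f"pics/{n}0.png",c["image"][:,:,::-1])
E
```

```text
pics
{'time': 0.0, 'joint_pos': array([ 1.18663076e+00,  2.77141851e-01, -2.79156548e-02,  1.26804325e+00,
       -3.45663958e-05,  1.46741131e+00]), 'qd': array([-7.15520913e-04,  7.32547901e-04, -3.49739564e-04, -7.73355028e-05,
        5.17159365e-05, -3.87846321e-04]), 'joint_torque': array([-9.87564235e-04, -4.45506334e+01,  2.95202082e+01,  1.64265605e-02,
       -1.85641038e-04, -6.59249849e-06]), 'position': array([0.17289511, 0.5997641 , 0.23013787]), 'ee_rot': array([ 1.39929449e-01,  9.90160806e-01, -1.12231976e-03, -2.61335636e-04]), 'contact_force': array([ 0.65201184,  0.38313503, -0.35930159]), 'ft_torque': array([ 0.00222337, -0.04724329, -0.00742822]), 'finger_force': 0.0, 'finger_gap': 1.0011554969201588}
top [[426.77707748327464, 0.0, 282.5206509834419], [0.0, 426.77707748327464, 207.460139588939], [0.0, 0.0, 1.0]] [[0.0087, -0.9999, 0.0073, -0.0131], [0.9983, 0.0091, 0.0576, -0.5165], [-0.0577, 0.0068, 0.9983, -1.3713], [0.0, 0.0, 0.0, 1.0]] ['image', 'K', 'extrinsics']
side [[449.25328319605717, 0.0, 286.9404257296318], [0.0, 449.25328319605717, 210.61626631653186], [0.0, 0.0, 1.0]] [[0.9676, -0.2521, 0.0148, -0.5128], [0.1562, 0.6433, 0.7495, -0.0988], [-0.1985, -0.7229, 0.6618, -1.0425], [0.0, 0.0, 0.0, 1.0]] ['image', 'K', 'extrinsics']
wrist [[363.9968687819953, 0.0, 273.1532605821914], [0.0, 363.9968687819953, 204.01612317556348], [0.0, 0.0, 1.0]] [[0.2779, 0.9606, -0.0031, -0.6235], [-0.9221, 0.2659, -0.2813, 0.0374], [-0.2694, 0.0811, 0.9596, -0.3797], [0.0, 0.0, 0.0, 1.0]] ['image', 'K', 'extrinsics']
```

View pics/top0.png

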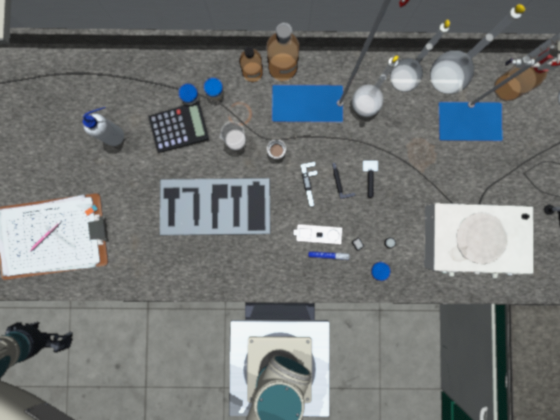

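View pics/side0.png

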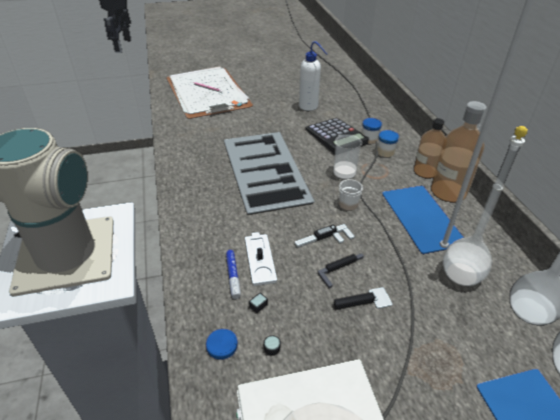

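The top view shows the tray (160–270, 179–235), with cut-outs from left to right: scraper, L-key, caliper, spanner, slide. On the counter are the caliper (308,185), L-key (340,183), scraper (370,180), slide (319,235), rectangular filter (358,244) and round filter (390,243). No spanner is out. The bystanders are the marker (329,256), lid (380,271), cup (277,150) and beaker (234,138).

```bash
cat > h.py <<'E'
from cell import r
import cv2, numpy as np
def cam(n,name=None):
    c=r.read_camera(n)
    if name: cv2.imwrite(f"pics/{name}.png",c["image"][:,:,::-1])
    return c
def ray(c,px,z):
    px=np.atleast_2d(np.float64(px)); z=np.broadcast_to(z,len(px))
    E=c["extrinsics"];K=c["K"]
    d=np.c_[(px[:,0]-K[0,2])/K[0,0],-(px[:,1]-K[1,2])/K[1,1],-np.ones(len(px))]
    d=d@E[:3,:3]; o=-E[:3,:3].T@E[:3,3]
    return (o+d*((z-o[2])/d[:,2])[:,None])[:,:2]
def proj(c,P):
    P=np.atleast_2d(P);q=P@c["extrinsics"][:3,:3].T+c["extrinsics"][:3,3]
    return np.c_[c["K"][0,2]+c["K"][0,0]*q[:,0]/-q[:,2], c["K"][1,2]+c["K"][1,1]*q[:,1]/q[:,2]]
def tool():
    o=r.get_obs();x,y=o["ee_rot"][:2]
    a=np.arctan2(y,x);return o["position"],np.mod(2*a-np.pi/2,np.pi),o  # closing-line direction mod pi
E
python3 - <<'E'
from h import *
c=cam("top")
for n,p in dict(slide=(319,235),rect=(358,244),rnd=(390,243),cal=(308,185),lk=(340,183),scr=(370,180),tray=(215,207),lid=(380,271),mark=(329,256)).items(): print(n,ray(c,p,.01).round(3))
w=cam("wrist");E=w["extrinsics"];p,a,o=tool();print(p,a,"cam",-E[:3,:3].T@E[:3,3],E[:3,:3].round(2))
E
```

```text
slide [[ 0.428 -0.128]]
rect [[ 0.4   -0.255]]
rnd [[ 0.404 -0.359]]
cal [[ 0.591 -0.091]]
lk [[ 0.599 -0.196]]
scr [[ 0.61  -0.294]]
tray [[0.516 0.211]]
lid [[ 0.314 -0.326]]
mark [[ 0.361 -0.161]]
[0.17306451 0.60018064 0.23074287] 1.2900065144321204 cam [0.10556772 0.61990911 0.37324674] [[ 0.28  0.96 -0.  ]
 [-0.92  0.27 -0.28]
 [-0.27  0.08  0.96]]
```

```bash
python3 -m creep '[[[2.5,-3.33,1.2,0.035],[2.5,-3.33,1.2,0.035],[2.5,-3.33,1.2,0.035],[2.5,-3.33,1.2,0.035],[2.5,-3.33,1.2,0.035],[2.5,-3.33,1.2,0.035],[2.5,-3.33,1.2,0.035],[2.5,-3.33,1.2,0.035]]]'
python3 -m creep '[[[2.5,-3.33,1.2,0],[2.5,-3.33,1.2,0],[2.5,-3.33,1.2,0],[2.5,-3.33,1.2,0],[0,0,0,0],[0,0,0,0]]]'
python3 - <<'E'
from h import *
print(tool()[:2],tool()[2]["joint_pos"]); cam("wrist","w1")
E
```

```text
time: 0.92
position: [0.3661, 0.3426, 0.3242]
ee_rot: [-0.001, 1.0, 0.0, 0.0]
contact_force: [0.3, -0.0, -0.2]
finger_gap: 1.0
finger_force: 0.0
time: 1.42
position: [0.4631, 0.2148, 0.3703]
ee_rot: [0.003, 1.0, 0.0, 0.001]
contact_force: [0.2, 0.3, -0.1]
finger_gap: 1.0
finger_force: 0.0
(array([0.46307905, 0.21476611, 0.37034907]), np.float64(1.5656108586177533)) [ 3.07409005e-01  2.89027449e-02 -2.88802473e-02  1.51177103e+00
  2.57182654e-04  3.12594633e-01]
```

View pics/w1.png

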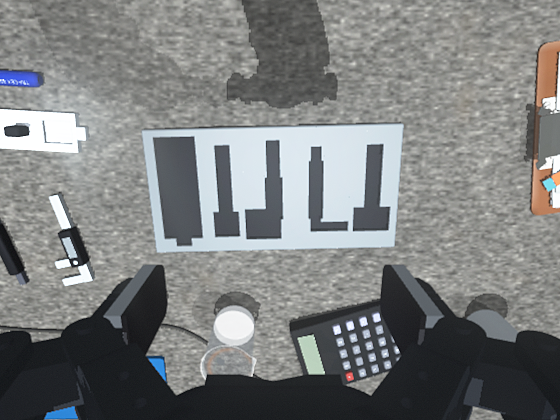

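The wrist view shows the tray with clear cut-outs: slide (176,188), spanner (226,190), caliper (268,190), L-key (325,190) and scraper (373,190). All of them point to +x, which is down in the image.

```bash
cat >> h.py <<'E'
def blobs(m,amin):
    n,l,s,ce=cv2.connectedComponentsWithStats(m.astype(np.uint8));return [(l==i) for i in range(1,n) if s[i,4]>amin]
def bbox(P,a):  # bounding box of world pts in frame turned by a -> centre(world), size
    R=np.array([[np.cos(a),np.sin(a)],[-np.sin(a),np.cos(a)]]);q=P@R.T
    lo,hi=np.percentile(q,.3,axis=0),np.percentile(q,99.7,axis=0);return R.T@((lo+hi)/2),hi-lo
def pix(m): 
    y,x=np.nonzero(m);return np.c_[x,y]
def rect_angle(P):
    rc=cv2.minAreaRect(np.float32(P*1000));b=cv2.boxPoints(rc)
    e=b[1]-b[0],b[2]-b[1];e=max(e,key=np.linalg.norm);return np.arctan2(e[1],e[0]),sorted(rc[1]),np.array(rc[0])/1000
E
python3 - <<'E'
from h import *
c=cam("wrist");im=c["image"];hsv=cv2.cvtColor(im,cv2.COLOR_RGB2HSV);g=hsv[...,2]
roi=np.zeros(g.shape,bool);roi[115:262,130:420]=1
t=(g>140)&roi; T=max(blobs(t,3000),key=lambda b:b.sum())
a,s,ce=rect_angle(ray(c,pix(T),.010));a=a%np.pi-np.pi/2;print("tray ang",a,s,ce)
hull=cv2.fillPoly(np.zeros(g.shape,np.uint8),[cv2.convexHull(pix(T).astype(np.int32))],1)>0
hull=cv2.erode(hull.astype(np.uint8),np.ones((5,5)))>0
for b in blobs(hull&(g<110),300):
    P=ray(c,pix(b),.007);C,S=bbox(P,a);print(C.round(4),(S*1000).round(1),pix(b).mean(0).round())
E
```

```text
tray ang -0.003473878 [214.0046844482422, 435.576171875] [0.52110767 0.21694955]
[0.5237 0.0781] [158.4  56.7] [177. 189.]
[0.522  0.1993] [143.3  51.4] [267. 202.]
[0.5237 0.1446] [133.3  35. ] [224. 197.]
[0.519  0.3568] [125.1  51. ] [371. 197.]
[0.5206 0.2937] [121.4  57. ] [318. 197.]
```

```bash
python3 - <<'E'
from h import *
c=cam("wrist");im=c["image"];g=cv2.cvtColor(im,cv2.COLOR_RGB2HSV)[...,2]
gb=cv2.medianBlur(g,9);print("tray v",g[140,205],g[230,350],"counter",gb[90,200],gb[270,200])
roi=np.zeros(g.shape,bool);roi[115:262,130:420]=1
lab=cv2.cvtColor(im,cv2.COLOR_RGB2LAB).astype(int)
T=max(blobs((gb>int(gb[135,205])-25)&roi,3000),key=lambda b:b.sum())
T=cv2.morphologyEx(T.astype(np.uint8),cv2.MORPH_OPEN,np.ones((7,7)))>0
a,s,ce=rect_angle(ray(c,pix(T),.010));print("tray",a%np.pi,s,ce)
B=[b for b in blobs(roi&(g<110),300)]
for b in B:
    P=ray(c,pix(b),.007);aa,s,_=rect_angle(P)
    C,S=bbox(P,0);
    if 20<S[1]*1000<80 and S[0]>.1: print(C.round(4),(S*1000).round(1),"rect",((aa+np.pi/2)%np.pi-np.pi/2).round(4),np.round(s,1))
E
```

```text
tray v 233 234 counter 127 152
tray 1.5894486 [178.3842010498047, 354.1456604003906] [0.52111609 0.21405725]
[0.5243 0.0782] [158.5  56.3] rect 0.0181 [ 55.8 159.2]
[0.5224 0.1994] [143.4  52.5] rect 0.0034 [ 52.7 143.4]
[0.5191 0.3566] [125.2  50.9] rect -0.0016 [ 51.9 125.2]
[0.5234 0.1446] [131.8  34.7] rect -0.0016 [ 35.3 131.8]
[0.5204 0.2931] [122.5  56.8] rect 0.0533 [ 54.  125.3]
```

```bash
python3 - <<'E'
from h import *
import json
c=cam("wrist");g=cv2.cvtColor(c["image"],cv2.COLOR_RGB2HSV)[...,2]
roi=np.zeros(g.shape,bool);roi[115:262,130:420]=1
a=.0186;D={};off=dict(slide=(.006,0),spanner=(.009,0),caliper=(-.002,-.015),lkey=(0,.0185),scraper=(.011,0))
L=[]
for b in blobs(roi&(g<110),300):
    C,S=bbox(ray(c,pix(b),.007),a)
    if .02<S[1]<.08 and S[0]>.1: L.append((C,S))
L.sort(key=lambda t:t[0][1]);R=np.array([[np.cos(a),-np.sin(a)],[np.sin(a),np.cos(a)]])
for n,(C,S) in zip(["slide","spanner","caliper","lkey","scraper"],L):
    D[n]=(C-R@np.array(off[n])).tolist();print(n,np.round(D[n],4),(S*1000).round(1))
json.dump(D,open("pockets.json","w"))
E
python3 -m creep '[[[0,-3.5,0,0],[0,-3.5,0,0],[0,-3.5,0,0],[0,-3.5,0,0],[0,-3.5,0,0],[0,-3.5,0,0],[0,-3.5,0,0],[0,-3.5,0,0]]]'
python3 -m creep '[[[0,-3.5,0.5,0],[0,-3.5,0.5,0],[0,-3.5,0.5,0],[0,-3.5,0.5,0],[0,0,0,0],[0,0,0,0]]]'
python3 - <<'E'
from h import *
print(tool()[:2],tool()[2]["joint_pos"].round(3)); cam("wrist","w2")
E
```

```text
slide [0.5179 0.0782] [158.2  55.2]
spanner [0.5146 0.1435] [133.2  35. ]
caliper [0.5239 0.2141] [143.2  52.9]
lkey [0.5212 0.2743] [122.7  56.2]
scraper [0.5085 0.3556] [124.8  50.9]
time: 2.28
position: [0.461, -0.0636, 0.3694]
ee_rot: [-0.001, 1.0, 0.0, -0.0]
contact_force: [1.2, 0.2, -0.1]
finger_gap: 1.0
finger_force: 0.0
time: 2.78
position: [0.4618, -0.2038, 0.3892]
ee_rot: [0.001, 1.0, 0.0, -0.0]
contact_force: [0.7, 0.6, -0.4]
finger_gap: 1.002
finger_force: 0.0
(array([ 0.46180857, -0.20378395,  0.38923864]), np.float64(1.5691919909459946)) [-0.544  0.02   0.     1.552  0.    -0.542]
```

View pics/w2.png

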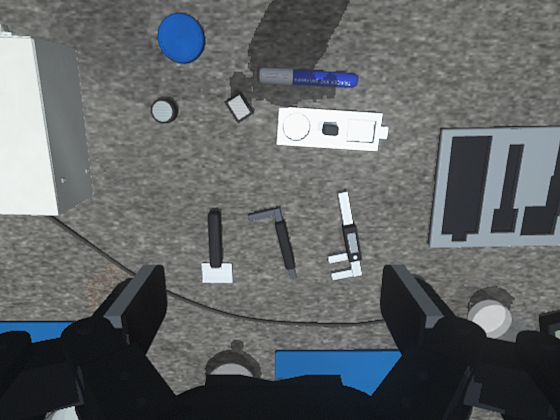

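The wrist view shows the slide (330,130) with its tab to the right (+y), rectangular filter (239,107), round filter (164,110), scraper (216,245), L-key (283,243), caliper (350,240), marker (308,78) and lid (181,38).

```bash
python3 - <<'E'
from h import *
c=cam("wrist");im=c["image"];hsv=cv2.cvtColor(im,cv2.COLOR_RGB2HSV);g=hsv[...,2]
roi=np.zeros(g.shape,bool);roi[88:285,140:395]=1
def show(m,z,t,amin):
    for b in blobs(m&roi,amin):
        P=ray(c,pix(b),z);a,s,ce=rect_angle(P);print(t,pix(b).mean(0).round(),b.sum(),"mean",P.mean(0).round(4),"rect",ce.round(4),np.round(s,1),np.degrees(a).round(1)%180)
show(g>175,.01,"bright",60)
show(g<50,.018,"dark",60)
E
```

```text
bright [238. 107.] 260 mean [ 0.404  -0.2521] rect [ 0.404  -0.2521] [18.6 26.2] 30.9
bright [161. 111.] 285 mean [ 0.4087 -0.3587] rect [ 0.4091 -0.3587] [24.3 25.5] 89.9
bright [329. 129.] 3776 mean [ 0.4336 -0.1245] rect [ 0.4343 -0.1205] [ 53.2 156. ] 86.1
bright [344. 208.] 310 mean [ 0.5504 -0.0966] rect [ 0.5507 -0.0966] [14.2 50.9] 12.3
bright [351. 243.] 125 mean [ 0.6061 -0.0826] rect [ 0.6063 -0.0822] [11.3 29.9] 12.3
bright [337. 258.] 136 mean [ 0.6319 -0.1041] rect [ 0.6319 -0.1042] [12.1 29.5] 102.4
bright [348. 272.] 279 mean [ 0.6555 -0.0855] rect [ 0.653  -0.0902] [25.6 46.5] 100.5
bright [216. 274.] 536 mean [ 0.6583 -0.294 ] rect [ 0.6566 -0.294 ] [33.1 48. ] 89.9
dark [239.  98.] 78 mean [ 0.392  -0.2486] rect [ 0.3932 -0.2474] [19.2 37.5] 69.4
dark [171. 107.] 89 mean [ 0.4035 -0.342 ] rect [ 0.4043 -0.3447] [17.5 32.3] 23.3
dark [216. 230.] 228 mean [ 0.5824 -0.2893] rect [ 0.5952 -0.2924] [19.2 92.3] 179.5
dark [284. 241.] 168 mean [ 0.6008 -0.1873] rect [ 0.606  -0.1865] [15.9 78.8] 13.2
dark [347. 239.] 94 mean [ 0.5976 -0.0918] rect [ 0.6026 -0.0868] [19.6 61.2] 11.0
dark [156. 276.] 292 mean [ 0.6591 -0.3863] rect [ 0.6559 -0.3906] [32.7 34.2] 89.9
dark [388. 275.] 228 mean [ 0.6577 -0.0238] rect [ 0.6565 -0.024 ] [18.8 34. ] 4.7
```

```bash
python3 -m creep '[[[-0.4,-1.1,-1.4,-0.117],[-0.4,-1.1,-1.4,-0.117],[-0.4,-1.1,-1.4,-0.117],[-0.4,-1.1,-1.4,-0.117],[-0.4,-1.1,-1.4,-0.117],[-0.4,-1.1,-1.4,-0.117],[-0.4,-1.1,-1.4,-0.117],[-0.4,-1.1,-1.4,-0.117]]]' >/dev/null
python3 -m creep '[[[-0.4,-1.1,-1.4,-0.117],[-0.4,-1.1,-1.4,-0.117],[-0.4,-1.1,-1.4,-0.117],[-0.4,-1.1,-1.4,-0.117],[-0.4,-1.1,-1.4,-0.117],[-0.4,-1.1,-1.4,-0.117],[0,0,0,0],[0,0,0,0]]]'
python3 - <<'E'
from h import *
p,a,o=tool();print(p,np.degrees(a),o["joint_pos"].round(3));c=cam("wrist","w3")
E=c["extrinsics"];print(-E[:3,:3].T@E[:3,3], proj(c,[[.408,-.358,.02],[.404,-.252,.02]]))
E
```

```text
time: 4.22
position: [0.4056, -0.3556, 0.193]
ee_rot: [0.729, 0.684, 0.0, -0.001]
contact_force: [-0.4, -0.3, 0.6]
finger_gap: 1.002
finger_force: 0.0
[ 0.40563227 -0.35555433  0.19301091] 176.36489291466486 [-8.400e-01  1.510e-01 -2.650e-01  1.157e+00  1.000e-03  7.940e-01]
[ 0.41172449 -0.28458465  0.33584923] [[275.07356535 183.69762005]
 [261.90749039  56.32971657]]
```

View pics/w3.png

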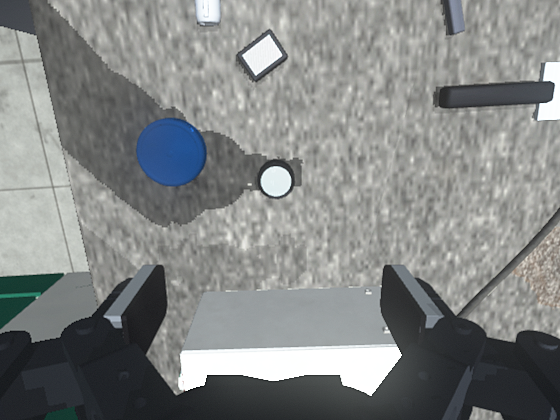

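The round filter is central at (276,179), the rectangular filter is at (262,55), and the lid is at (172,152), clear of the fingers if they are only part open.

```bash
python3 - <<'E'
from h import *
c=cam("wrist");g=cv2.cvtColor(c["image"],cv2.COLOR_RGB2HSV)[...,2]
roi=np.zeros(g.shape,bool);roi[25:205,230:310]=1
for b in blobs((g>195)&roi,200):
    P=ray(c,pix(b),.02);a,s,ce=rect_angle(P);print(pix(b).mean(0).round(),b.sum(),ce.round(4),P.mean(0).round(4),np.round(s,1),np.degrees(a)%180)
print(tool()[0])
E
```

```text
[261.  54.] 848 [ 0.4041 -0.2509] [ 0.4042 -0.2508] [19.1 27.1] 31.699001
[275. 180.] 700 [ 0.4085 -0.3553] [ 0.4086 -0.3555] [25.9 26.4] 86.33514
[ 0.40650831 -0.3564991   0.19458305]
```

```bash
python3 -m creep '[[[0.2,0.1,-2,0],[0,0,-2,0],[0,0,-2,0],[0,0,-2,0],[0,0,-2,0],[0,0,-2,0],[0,0,-2,0],[0,0,-2,0]]]' -0.4 
python3 -m creep '[[[0,0,-1,0],[0,0,-1,0],[0,0,-0.7,0],[0,0,0,0],[0,0,0,0]]]' 
python3 -m creep '[[[0,0,0,0],[0,0,0,0],[0,0,0,0],[0,0,0,0],[0,0,0,0],[0,0,0,0],[0,0,0,0],[0,0,0,0]]]' 1
```

```text
time: 4.98
position: [0.4092, -0.3566, 0.0344]
ee_rot: [0.73, 0.684, 0.0, 0.001]
contact_force: [0.3, -0.8, 0.2]
finger_gap: 0.703
finger_force: 0.0
time: 5.4
position: [0.4081, -0.3569, 0.0073]
ee_rot: [0.731, 0.683, 0.0, 0.0]
contact_force: [-0.5, 0.2, 0.9]
finger_gap: 0.697
finger_force: 0.0
time: 6.07
position: [0.4084, -0.3576, 0.0082]
ee_rot: [0.731, 0.683, 0.0, 0.001]
contact_force: [-0.5, 1.2, 6.3]
finger_gap: 0.365
finger_force: 59.2
```

```bash
python3 -m creep '[[[0,0,2.5,0],[0,0,2.5,0],[0,0,2.5,0],[0.25,2.3,2,0],[0.25,2.3,0,0],[0.25,2.3,0,0],[0.25,2.3,0,0],[0.3,2.3,0,0]]]' >/dev/null
python3 -m creep '[[[0.3,2.3,0,0],[0.3,2.3,0,0],[0.3,2.2,0,0],[0,0,0,0],[0,0,0,0],[0,0,0,0]]]' 
python3 - <<'E'
from h import *
p,a,o=tool();print(p,np.degrees(a));c=cam("wrist","w4")
print(proj(c,[[.4308,-.1724,.01],[.437,-.0806,.01],[p[0],p[1]+.0018,p[2]+.012]]))
E
```

```text
time: 7.23
position: [0.4299, -0.1741, 0.1021]
ee_rot: [0.731, 0.683, -0.0, 0.001]
contact_force: [0.3, -0.2, -0.0]
finger_gap: 0.362
finger_force: 59.5
[ 0.42994407 -0.17411292  0.10205272] 176.11828870662657
[[272.48333916 204.70529052]
 [272.22503313  57.96923623]
 [269.89275005 279.16906094]]
```

View pics/w4.png

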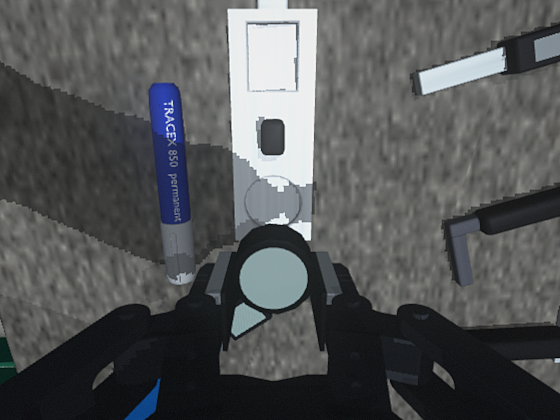

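The held filter glass is at about (274,278). The round recess is at about (273,202) and the rectangular recess at (272,57), both close to prediction.

```bash
python3 - <<'E'
from h import *
c=cam("wrist");g=cv2.cvtColor(c["image"],cv2.COLOR_RGB2HSV)[...,2];p,a,o=tool()
m=(g>130);m[:243]=0;m[312:]=0;m[:,:238]=0;m[:,310:]=0
b=max(blobs(m,300),key=lambda b:b.sum());(u,v),rr=cv2.minEnclosingCircle(pix(b).astype(np.float32))
P=ray(c,pix(b),p[2]+.012);print("glass px",u,v,rr,pix(b).mean(0),"world",ray(c,[u,v],p[2]+.012),(np.ptp(P,axis=0)*1000).round(1),"tcp",p)
s=(g>150);s[240:]=0;s[:,:228]=0;s[:,317:]=0
e=cv2.Canny(g,40,100)
# side edges of the plate and far edge
L=[];Rr=[]
for y in range(15,140,4):
    x=np.nonzero(s[y])[0]; L.append((x.min(),y));Rr.append((x.max()+1,y))
for Q in(L,Rr):
    W=ray(c,Q,.01);vx,vy,x0,y0=cv2.fitLine(np.float32(W*1000),cv2.DIST_HUBER,0,.01,.01).ravel();print(np.degrees(np.arctan2(vy,vx))%180,x0,y0)
# far plate end (above image row ~10)
col=[(x,np.nonzero(s[:60,x])[0].min()) for x in(232,236,240,300,304,308)];print(col,ray(c,col,.01).round(4).tolist())
h=cv2.HoughCircles(cv2.medianBlur(g,3),cv2.HOUGH_GRADIENT,1,60,param1=60,param2=10,minRadius=24,maxRadius=33)
print(h if h is None else [(k,ray(c,k[:2],.01).round(4).tolist()) for k in h[0][:4] if k[1]<230])
E
```

```text
glass px 273.25 278.0 33.489837646484375 [273.17439703 277.93661101] world [[ 0.4313397 -0.1722515]] [26.5 26.8] tcp [ 0.42993655 -0.17461351  0.10199297]
85.98995 410.70825 -85.60067
86.24382 462.66592 -94.12381
[(232, np.int64(8)), (236, np.int64(8)), (240, np.int64(8)), (300, np.int64(8)), (304, np.int64(8)), (308, np.int64(8))] [[0.4157, -0.0524], [0.418, -0.0525], [0.4203, -0.0527], [0.4551, -0.0551], [0.4574, -0.0553], [0.4597, -0.0554]]
[(array([271.5, 202.5,  26.6], dtype=float32), [[0.4303, -0.1711]])]
```

```bash
python3 -m creep '[[[0,0.08,-2,0],[0,0,-2,0],[0,0,-2,0],[0,0,-1.5,0],[0,0,-0.5,0],[0,0,0,0],[0,0,0,0]]]'
python3 - <<'E'
from h import *
p,a,o=tool();c=cam("wrist","w5");g=c["image"];print(p)
cv2.imwrite("pics/w5c.png",cv2.resize(g[150:350,170:380,::-1],None,fx=3,fy=3))
c=cam("side");q=proj(c,[[.431,-.17,.01]])[0].astype(int);print(q)
cv2.imwrite("pics/s5c.png",cv2.resize(c["image"][q[1]-50:q[1]+50,q[0]-60:q[0]+60,::-1],None,fx=5,fy=5))
E
```

```text
time: 7.92
position: [0.4299, -0.1736, 0.022]
ee_rot: [0.731, 0.682, 0.0, 0.0]
contact_force: [-0.4, 0.1, 0.3]
finger_gap: 0.366
finger_force: 59.5
[ 0.42990463 -0.17357281  0.02204519]
[263 270]
```

View pics/w5c.png

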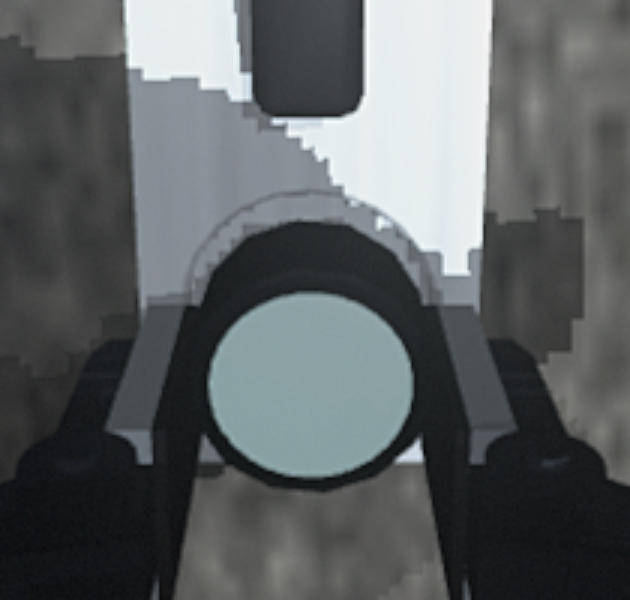

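The round recess rim is visible behind the filter. It is centred sideways, and the front gap suggests about 1 mm more in +y.

```bash
python3 -m creep '[[[0,0.1,0,0],[0,0,-0.4,0],[0,0,-0.4,0],[0,0,-0.2,0],[0,0,-0.1,0],[0,0,0,0]]]'
python3 - <<'E'
from h import *
p,a,o=tool();c=cam("wrist");g=c["image"];print(p,o["contact_force"])
cv2.imwrite("pics/w6c.png",cv2.resize(g[150:350,170:380,::-1],None,fx=3,fy=3))
E
```

```text
time: 8.52
position: [0.4298, -0.1719, 0.0121]
ee_rot: [0.731, 0.683, -0.0, -0.0]
contact_force: [-3.8, 1.6, 14.0]
finger_gap: 0.369
finger_force: 61.0
[ 0.42979693 -0.17190704  0.01209163] [-3.81372996  1.55470631 14.02232114]
```

View pics/w6c.png

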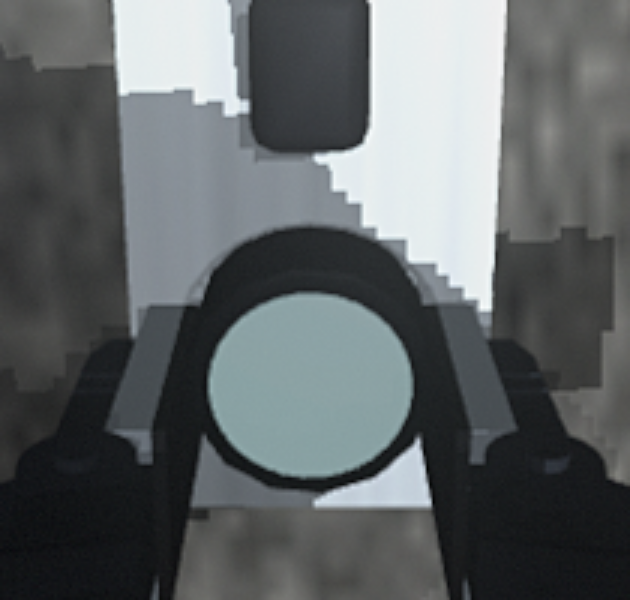

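The filter is down near floor depth, against the front of the rim, so I'll release and check.

```bash
python3 -m creep '[[[0,-0.05,0.1,0],[0,0,0,0],[0,0,0,0],[0,0,0,0],[0,0,0,0],[0,0,0,0]]]' -0.3
python3 -m creep '[[[0,0,2,0],[0,0,2,0],[0,-1,3,0],[0,-1,3,0],[0,0,0,0],[0,0,0,0]]]'
python3 - <<'E'
from h import *
p,a,o=tool();c=cam("wrist","w7");g=c["image"];print(p,o["contact_force"])
q=proj(c,[[.4312,-.1715,.024]])[0].astype(int);print(q)
cv2.imwrite("pics/w7c.png",cv2.resize(g[max(q[1]-90,0):q[1]+90,q[0]-100:q[0]+100,::-1],None,fx=3,fy=3))
m=(cv2.cvtColor(g,cv2.COLOR_RGB2HSV)[...,2]<70);b=m[q[1]-50:q[1]+50,q[0]-60:q[0]+60]
E
```

```text
time: 9.07
position: [0.4294, -0.1723, 0.0115]
ee_rot: [0.731, 0.683, -0.0, -0.0]
contact_force: [-0.2, -1.0, 0.6]
finger_gap: 0.65
finger_force: 0.0
time: 9.57
position: [0.4316, -0.1939, 0.1138]
ee_rot: [0.731, 0.682, 0.001, 0.003]
contact_force: [0.3, 0.0, -0.8]
finger_gap: 0.647
finger_force: 0.0
[ 0.43159304 -0.1939182   0.11383216] [ 0.30403536  0.01346795 -0.82540044]
[267 175]
```

View pics/w7c.png

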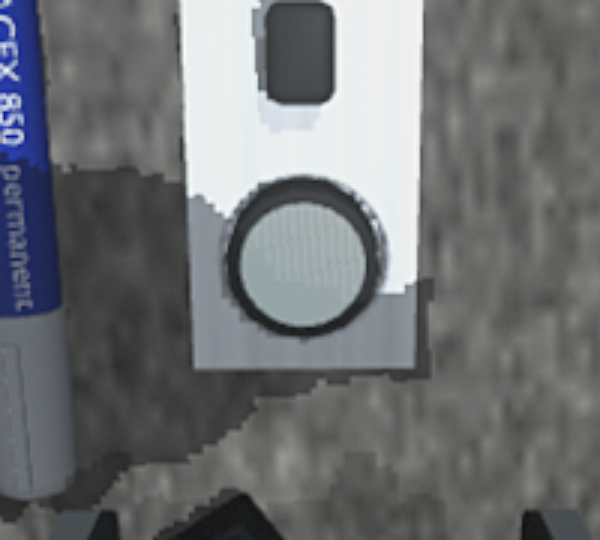

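The round filter is seated concentric in its recess. Next is the rectangular filter.

```bash
python3 -m creep '[[[-0.35,-0.72,0,-0.119],[-0.35,-0.72,0,-0.119],[-0.35,-0.72,0,-0.119],[-0.35,-0.72,0,-0.119],[-0.35,-0.72,0,-0.119],[-0.35,-0.72,0,-0.119],[-0.35,-0.72,0,-0.119],[-0.35,-0.72,0,-0.119]]]' >/dev/null
python3 -m creep '[[[0,0,0,0],[0,0,0,0],[0,0,0,0]]]'
python3 - <<'E'
from h import *
p,a,o=tool();c=cam("wrist");g=cv2.cvtColor(c["image"],cv2.COLOR_RGB2HSV)[...,2];print(p,np.degrees(a))
q=proj(c,[[.404,-.251,.02]])[0].astype(int);roi=np.zeros(g.shape,bool);roi[q[1]-45:q[1]+45,q[0]-45:q[0]+45]=1
for b in blobs((g>150)&roi,300):
    P=ray(c,pix(b),.02);a,s,ce=rect_angle(P);print(pix(b).mean(0).round(),b.sum(),ce.round(4),np.round(s,1),np.degrees(a)%180)
E
```

```text
time: 10.53
position: [0.401, -0.249, 0.1107]
ee_rot: [0.962, 0.273, -0.001, -0.001]
contact_force: [-0.2, 0.2, -0.2]
finger_gap: 0.649
finger_force: 0.0
[ 0.40099344 -0.24897447  0.11067836] 121.71385874001666
[277. 207.] 1022 [ 0.4038 -0.2512] [18.5 26.2] 32.46214
```

```bash
python3 -m creep '[[[0.2,-0.3,-2,0.01],[0,0,-2,0],[0,0,-2,0],[0,0,-2,0],[0,0,-1.5,0],[0,0,-0.9,0],[0,0,0,0],[0,0,0,0]]]'
python3 -m creep '[[[0,0,0,0],[0,0,0,0],[0,0,0,0],[0,0,0,0],[0,0,0,0],[0,0,0,0],[0,0,0,0]]]' 1
python3 -m creep '[[[0,0,2.5,0],[0,0,2.5,0],[0,0,2.5,0],[0,0,2,0.1],[0.33,1.7,0,0.12],[0.33,1.7,0,0.12],[0.33,1.7,0,0.12],[0.33,1.7,0,0.12]]]' >/dev/null
python3 -m creep '[[[0.33,1.7,0,0.12],[0.33,1.7,0,0.12],[0.33,1.7,0,0.117],[0.33,1.7,0,0],[0.33,1.7,0,0],[0.33,1.6,0,0],[0,0,0,0],[0,0,0,0]]]'
```

```text
time: 11.25
position: [0.4035, -0.2525, 0.0076]
ee_rot: [0.961, 0.277, -0.0, -0.0]
contact_force: [0.9, -0.8, 0.1]
finger_gap: 0.648
finger_force: 0.0
time: 11.83
position: [0.4048, -0.2539, 0.0092]
ee_rot: [0.961, 0.277, 0.001, 0.001]
contact_force: [0.3, 0.4, 5.9]
finger_gap: 0.286
finger_force: 59.7
time: 13.17
position: [0.4366, -0.0836, 0.1029]
ee_rot: [0.732, 0.681, -0.0, 0.0]
contact_force: [-0.0, -0.4, -0.3]
finger_gap: 0.282
finger_force: 59.1
```

```bash
cat >> h.py <<'E'
def glass(c,z,box,th=130):
    g=cv2.cvtColor(c["image"],cv2.COLOR_RGB2HSV)[...,2];m=np.zeros(g.shape,bool);u0,v0,u1,v1=box;m[v0:v1,u0:u1]=g[v0:v1,u0:u1]>th
    b=max(blobs(m,100),key=lambda b:b.sum());a,s,ce=rect_angle(ray(c,pix(b),z));return ce.round(4),np.round(s,1),np.degrees(a)%180
E
python3 - <<'E'
from h import *
p,a,o=tool();c=cam("wrist","w8");print(p,np.degrees(a))
print(glass(c,p[2]+.012,(232,235,315,318)))
s=np.array([.4343,-.1256]);d=np.array([np.cos(np.radians(86.1)),np.sin(np.radians(86.1))])
print("seat",s+.046*d,proj(c,[[*(s+.046*d),.01]]))
E
```

```text
[ 0.43662544 -0.08364922  0.10291512] 175.91766832085776
(array([ 0.4379, -0.0831]), array([19.1, 26.7]), np.float32(85.88522))
seat [ 0.4374287  -0.07970652] [[272.20574614 201.21775049]]
```

View pics/w8.png

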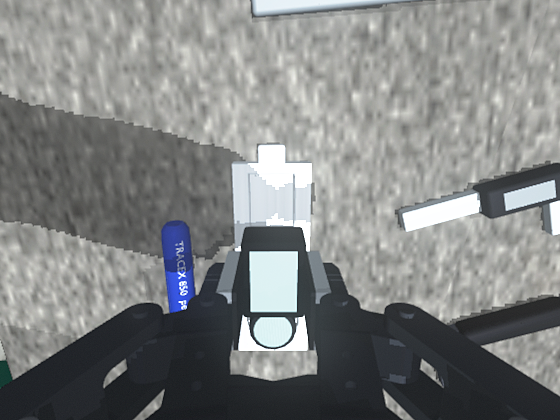

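The filter is aligned with the slide and needs about 3 mm more in +y. I'll lower to just above it and check.

```bash
python3 -m creep '[[[-0.04,0.32,-2,0],[0,0,-2,0],[0,0,-2,0],[0,0,-1.5,0],[0,0,-0.4,0],[0,0,0,0],[0,0,0,0]]]'
python3 - <<'E'
from h import *
p,a,o=tool();c=cam("wrist");g=c["image"];print(p)
print(glass(c,p[2]+.012,(232,235,315,318)))
cv2.imwrite("pics/w9c.png",cv2.resize(g[150:350,170:380,::-1],None,fx=3,fy=3))
E
```

```text
time: 13.8
position: [0.4366, -0.0815, 0.0242]
ee_rot: [0.733, 0.68, 0.0, 0.0]
contact_force: [0.8, 0.7, 0.6]
finger_gap: 0.285
finger_force: 59.1
[ 0.43656624 -0.08147456  0.02416199]
(array([ 0.4378, -0.0809]), array([19.1, 26.7]), np.float32(85.72882))
```

View pics/w9c.png

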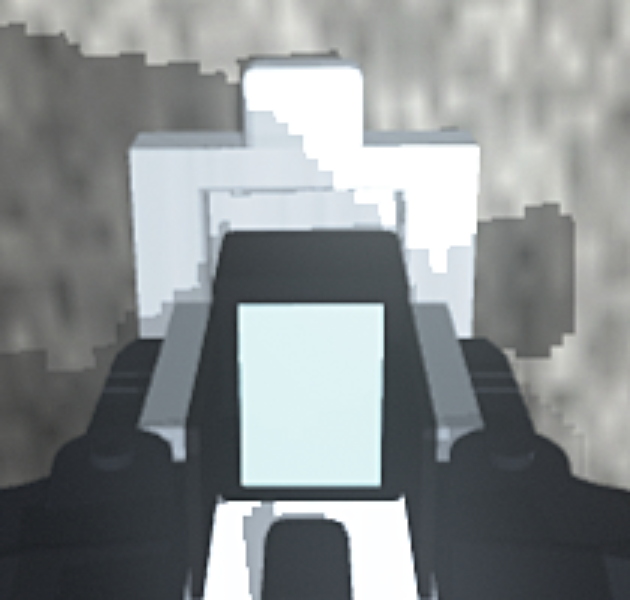

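The recess rim spans columns 203–405 of the crop and the filter's far edge is at row 232. That calls for −0.8 mm in x and about +1.7 mm in y.

```bash
python3 -m creep '[[[-0.08,0.17,0,0],[0,0,-0.4,0],[0,0,-0.4,0],[0,0,-0.25,0],[0,0,-0.15,0],[0,0,0,0]]]'
python3 - <<'E'
from h import *
p,a,o=tool();c=cam("wrist");g=c["image"];print(p)
print(glass(c,p[2]+.012,(232,235,315,318)))
cv2.imwrite("pics/w10c.png",cv2.resize(g[150:350,170:380,::-1],None,fx=3,fy=3))
E
```

```text
time: 14.35
position: [0.4356, -0.0791, 0.0131]
ee_rot: [0.732, 0.681, -0.0, -0.0]
contact_force: [-3.9, 2.4, 15.2]
finger_gap: 0.287
finger_force: 61.0
[ 0.43559972 -0.07909139  0.01310663]
(array([ 0.4368, -0.0785]), array([19.1, 26.7]), np.float32(85.81106))
```

View pics/w10c.png

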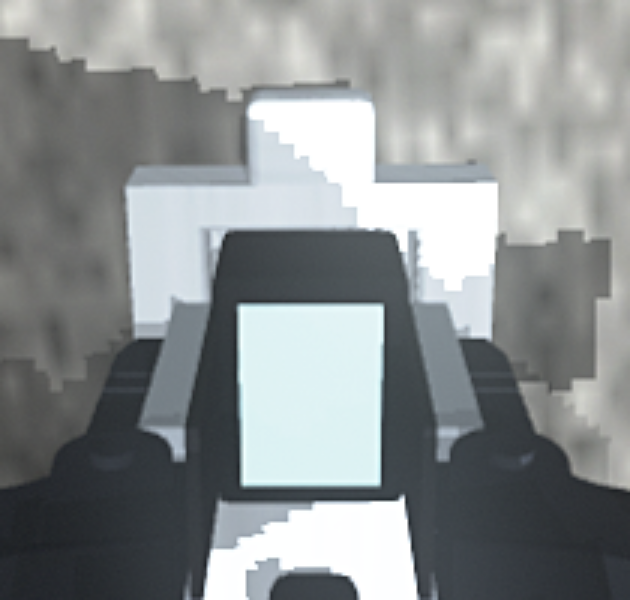

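```bash
python3 -m creep '[[[0,-0.05,0.1,0],[0,0,0,0],[0,0,0,0],[0,0,0,0],[0,0,0,0],[0,0,0,0]]]' -0.3
python3 -m creep '[[[0,0,2,0],[0,0,2,0],[0,-2,3,0],[0,-2,3,0],[0,-1.5,3,0],[0,0,0,0],[0,0,0,0]]]'
python3 - <<'E'
from h import *
p,a,o=tool();c=cam("wrist");g=c["image"];print(p,o["contact_force"])
q=proj(c,[[.4343,-.1256,.01]])[0].astype(int);print(q)
cv2.imwrite("pics/w11c.png",cv2.resize(g[max(q[1]-130,0):q[1]+110,q[0]-100:q[0]+100,::-1],None,fx=2.5,fy=2.5))
for b in((.4374,-.0797),(.4312,-.1715)):
    u,v=proj(c,[[*b,.024]])[0].astype(int);P=None
    gg=cv2.cvtColor(g,cv2.COLOR_RGB2HSV)[...,2];m=np.zeros(gg.shape,bool);m[v-35:v+35,u-30:u+30]=gg[v-35:v+35,u-30:u+30]<75
    k=max(blobs(m,50),key=lambda b:b.sum());print(b,rect_angle(ray(c,pix(k),.022)))
E
```

```text
time: 14.9
position: [0.4353, -0.0795, 0.0125]
ee_rot: [0.732, 0.681, -0.0, -0.0]
contact_force: [0.5, -0.2, 0.9]
finger_gap: 0.651
finger_force: 0.0
time: 15.48
position: [0.4374, -0.1361, 0.1448]
ee_rot: [0.733, 0.68, 0.001, 0.002]
contact_force: [0.3, 0.1, -0.1]
finger_gap: 0.651
finger_force: 0.0
[ 0.43737709 -0.13610578  0.14484611] [ 0.32547703  0.09900333 -0.06420197]
[265 178]Traceback (most recent call last):
  File "<stdin>", line 8, in <module>
ValueError: max() iterable argument is empty
```

View pics/w11c.png

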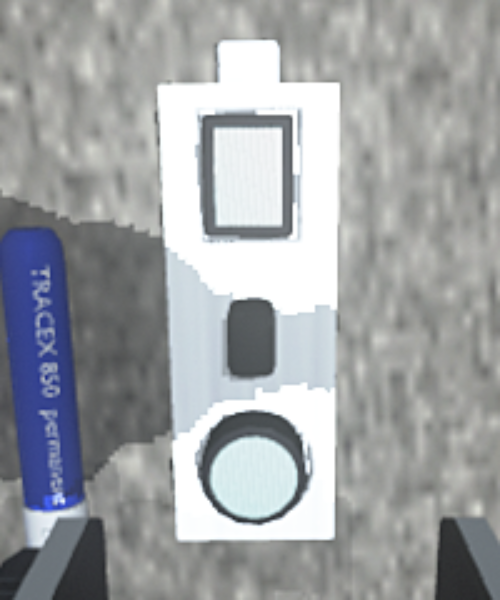

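Both filters sit level in their recesses. Next I turn the tool half round for the slide, since the wrist range calls for it.

```bash
for i in 1 2; do python3 -m creep '[[[0,0.0,0.2,0.12],[0,0,0.2,0.12],[0,0,0.2,0.12],[0,0,0.2,0.12],[0,0,0.2,0.12],[0,0,0.2,0.12],[0,0,0.2,0.12],[0,0,0.2,0.12]]]' >/dev/null; done
python3 -m creep '[[[0,0.0,0.2,0.12],[0,0,0.2,0.12],[0,0,0.2,0.12],[0,0,0.2,0.12],[0,0,0.2,0.12],[0,0,0.2,0.12],[0,0,0.2,0.12],[0,0,0.2,0.12]]]' >/dev/null
python3 -m creep '[[[-0.3,0.5,0,0.12],[-0.2,0.5,0,0.12],[0,0,0,0.02],[0,0,0,0],[0,0,0,0]]]'
python3 - <<'E'
from h import *
p,a,o=tool();c=cam("wrist","w12");g=cv2.cvtColor(c["image"],cv2.COLOR_RGB2HSV)[...,2];print(p,np.degrees(a),o["joint_pos"].round(2))
u,v=proj(c,[[.4343,-.1256,.01]])[0].astype(int);print(u,v)
m=(g>150);k=[b for b in blobs(m,1500)]
for b in k:
    P=pix(b).mean(0)
    if abs(P-[u,v]).max()<60: print(P,rect_angle(ray(c,pix(b),.01)))
E
```

```text
time: 17.95
position: [0.4298, -0.1241, 0.1896]
ee_rot: [-0.68, 0.734, 0.001, -0.0]
contact_force: [0.0, -0.9, 0.4]
finger_gap: 0.65
finger_force: 0.0
[ 0.42981869 -0.12405523  0.18960913] 175.62424886129764 [-0.43 -0.01 -0.45  1.13 -0.   -1.92]
268 178
[233.36794814 177.26239011] (np.float32(-0.3618479), [394.6051025390625, 434.7603759765625], array([ 0.44839865, -0.13078745]))
```

```bash
python3 - <<'E'
from h import *
c=cam("wrist");g=cv2.medianBlur(cv2.cvtColor(c["image"],cv2.COLOR_RGB2HSV)[...,2],5)
m=np.zeros(g.shape,bool);m[90:270,210:330]=g[90:270,210:330]>205
for b in blobs(m,800): print("plate",pix(b).mean(0),rect_angle(ray(c,pix(b),.01)))
m[:]=0;m[150:215,240:300]=g[150:215,240:300]<75
for b in blobs(m,60): print("block",pix(b).mean(0),rect_angle(ray(c,pix(b),.034)))
E
```

```text
plate [269.56299102 178.00491021] (np.float32(1.5165989), [54.68147659301758, 156.281982421875], array([ 0.43436789, -0.12031068]))
plate [268.9474313  130.06212664] (np.float32(-0.86433834), [26.97472381591797, 27.533641815185547], array([ 0.43100494, -0.16862497]))
```

View pics/w12.png

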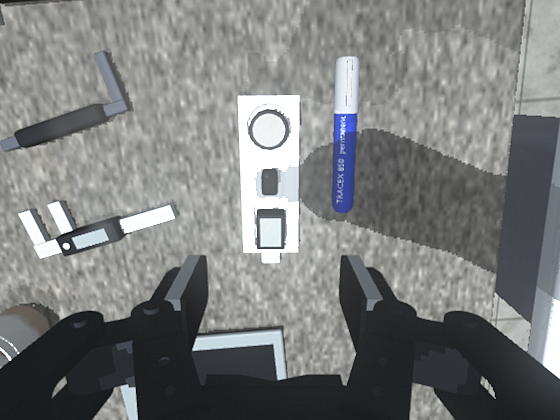

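The slide is unmoved at (269,178), so I descend onto the block.

```bash
python3 -m creep '[[[0.25,-0.15,-2.5,0.01],[0,0,-2.5,0],[0,0,-2.5,0],[0,0,-2.5,0],[0,0,-2.5,0],[0,0,-2,0],[0,0,-1.5,0],[0,0,-1.2,0]]]'
python3 -m creep '[[[0,0,0,0],[0,0,0,0],[0,0,0,0],[0,0,0,0],[0,0,0,0],[0,0,0,0],[0,0,0,0],[0,0,0,0]]]' 1
python3 -m creep '[[[0,0,1,0],[0,0,2,0],[0,0,2,0],[0,0,2,0],[0,0,2,0],[0,0,0,0]]]'
```

```text
time: 18.72
position: [0.4321, -0.1259, 0.0171]
ee_rot: [-0.683, 0.73, 0.001, -0.0]
contact_force: [-0.3, -0.3, -0.0]
finger_gap: 0.65
finger_force: 0.0
time: 19.38
position: [0.434, -0.1266, 0.0198]
ee_rot: [-0.684, 0.73, -0.001, 0.0]
contact_force: [-0.4, 0.2, 7.2]
finger_gap: 0.139
finger_force: 62.1
time: 19.88
position: [0.4356, -0.1272, 0.1127]
ee_rot: [-0.684, 0.73, -0.003, 0.001]
contact_force: [1.2, -0.5, -1.5]
finger_gap: 0.14
finger_force: 61.0
```

```bash
python3 -m creep '[[[0.64,1.58,0.2,-0.1144],[0.64,1.58,0,-0.1144],[0.64,1.58,0,-0.1144],[0.64,1.58,0,-0.1144],[0.64,1.58,0,-0.1144],[0.64,1.58,0,-0.1144],[0.64,1.58,0,-0.1144],[0.64,1.58,0,-0.1144]]]' >/dev/null
python3 -m creep '[[[0.64,1.58,0,-0.1144],[0.64,1.58,0,-0.1144],[0.64,1.58,0,-0.1144],[0.64,1.58,0,-0.1144],[0.64,1.58,0,-0.1144],[0,0,0,0],[0,0,0,0],[0,0,0,0]]]'
python3 - <<'E'
from h import *
p,a,o=tool();c=cam("wrist","w13");print(p,np.degrees(a),o["joint_pos"].round(2))
E
```

```text
time: 21.22
position: [0.515, 0.079, 0.1098]
ee_rot: [-0.01, 1.0, -0.0, -0.001]
contact_force: [0.6, -1.0, -1.9]
finger_gap: 0.141
finger_force: 61.0
[0.51500671 0.07896144 0.10984957] 91.19023371723235 [ 0.03  0.19 -0.41  0.97 -0.    0.01]
```

View pics/w13.png

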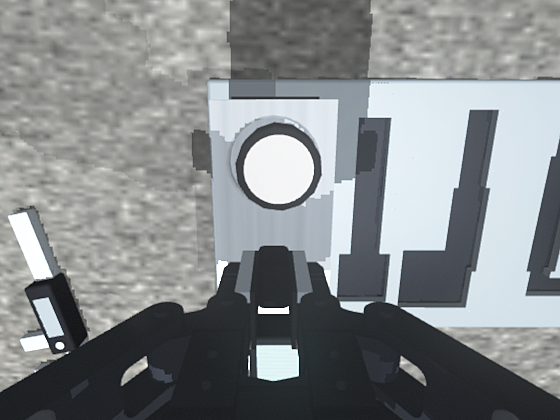

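The wrist view shows the loaded slide held over its cut-out. The plate spans columns 210–333, its near end is at row 98, and a strip of the cut-out is visible at columns 232–320 behind it. That was my last picture: by my count it is the 15th, one over the limit of 14. From here I measure in numbers only.

```bash
python3 - <<'E'
from h import *
c=cam("wrist");g=cv2.cvtColor(c["image"],cv2.COLOR_RGB2GRAY).astype(int);p,a,o=tool();print(p,np.degrees(a))
d=(g<110);s=d[88:106,215:345]
print("dark rows",[(i+88,int(n)) for i,n in enumerate(s.sum(1)) if n>15])
for v in range(94,101):
    x=np.nonzero(s[v-88])[0]
    if len(x)>15: print(v,x.min()+215,x.max()+215)
for r0 in(200,):
    print("L",g[r0:r0+30,200:222].mean(0).round().astype(int).tolist());print("R",g[r0:r0+30,322:345].mean(0).round().astype(int).tolist())
    print("L",g[108:118,200:222].mean(0).round().astype(int).tolist());print("R",g[108:118,322:345].mean(0).round().astype(int).tolist())
print("V",g[84:112,225:235].mean(1).round().astype(int).tolist(),g[84:112,300:315].mean(1).round().astype(int).tolist())
E
```

```text
[0.5152969  0.07864019 0.11021732] 91.1030970615852
dark rows [(96, 89), (97, 91), (98, 91)]
96 229 318
97 229 319
98 229 319
L [144, 143, 143, 143, 142, 142, 141, 141, 141, 140, 140, 138, 137, 152, 179, 181, 179, 180, 180, 178, 177, 176]
R [178, 178, 179, 179, 179, 180, 180, 180, 178, 179, 207, 238, 241, 240, 239, 239, 239, 239, 239, 239, 239, 239, 239]
L [154, 155, 157, 156, 154, 154, 152, 143, 143, 198, 233, 229, 228, 228, 227, 227, 227, 226, 225, 224, 224, 222]
R [230, 230, 230, 230, 229, 230, 231, 232, 232, 232, 232, 233, 233, 234, 236, 213, 141, 149, 150, 151, 151, 150, 150]
V [156, 155, 155, 155, 155, 155, 155, 156, 156, 156, 156, 154, 143, 132, 126, 181, 221, 226, 223, 223, 223, 223, 223, 223, 223, 224, 223, 223] [150, 149, 149, 149, 150, 150, 150, 150, 150, 151, 154, 146, 102, 55, 45, 185, 241, 230, 228, 228, 228, 228, 228, 228, 228, 228, 228, 229]
```

```bash
python3 - <<'E'
from h import *
c=cam("wrist");p,a,o=tool();zt=p[2]-.019+.010
def sl(zt):
    L=ray(c,[(209,113),(213.3,215)],zt);R=ray(c,[(337.3,113),(332.3,215)],zt);print("zt",zt,"w",R[:,1]-L[:,1],"mid",(L+R)/2)
    return (L+R)/2
m=sl(zt);d=m[1]-m[0];print("ang",np.degrees(np.arctan2(d[1],d[0])))
n=ray(c,(270,98.8),zt)[0];print("near end",n)
q=ray(c,[(229,97),(319.5,97)],.010);print("pocket near rim",ray(c,(275,95.7),.010),q,q.mean(0))
q=ray(c,[(229,97),(319.5,97)],.003);print("z.003",q,q.mean(0)); print(p)
E
```

```text
zt 0.1013957540897241 w [0.05186593 0.05207067] mid [[0.45101619 0.07701724]
 [0.4943505  0.07766125]]
ang 0.8514342932290828
near end [0.44552461 0.07566114]
pocket near rim [[0.44378293 0.07796088]] [[0.44512276 0.0485171 ]
 [0.44405662 0.10646734]] [0.44458969 0.07749222]
z.003 [[0.44512181 0.04769363]
 [0.44402496 0.10731331]] [0.44457339 0.07750347]
[0.51546786 0.07860021 0.11039575]
```

```bash
python3 -m creep '[[[0.06,0.06,-2,0],[0,0,-2,0],[0,0,-2,0],[0,0,-1.8,0],[0,0,0,0],[0,0,0,0]]]'
python3 - <<'E'
from h import *
c=cam("wrist","w14");g=cv2.cvtColor(c["image"],cv2.COLOR_RGB2GRAY).astype(int);p,a,o=tool();print(p,np.degrees(a))
print("V",g[84:140,225:235].mean(1).round().astype(int).tolist(),g[84:140,300:312].mean(1).round().astype(int).tolist())
for r0 in(125,150,205): print(r0,"L",g[r0:r0+6,195:235].mean(0).round().astype(int).tolist());print("R",g[r0:r0+6,310:345].mean(0).round().astype(int).tolist())
E
```

```text
time: 21.87
position: [0.5156, 0.0794, 0.0321]
ee_rot: [-0.009, 1.0, -0.0, -0.001]
contact_force: [1.6, -0.1, -1.2]
finger_gap: 0.143
finger_force: 61.0
[0.51680531 0.07949914 0.0331719 ] 91.0639358692758
V [149, 149, 149, 149, 149, 149, 149, 152, 145, 127, 92, 55, 61, 58, 41, 182, 240, 228, 226, 226, 226, 226, 226, 226, 226, 227, 226, 226, 226, 226, 226, 226, 226, 226, 226, 226, 226, 227, 226, 226, 227, 226, 226, 227, 226, 226, 226, 226, 228, 218, 200, 202, 201, 199, 198, 196] [151, 152, 152, 152, 152, 153, 153, 154, 158, 142, 91, 53, 59, 57, 38, 187, 243, 232, 230, 230, 230, 230, 230, 230, 230, 230, 230, 230, 230, 230, 231, 230, 231, 231, 231, 231, 231, 231, 231, 230, 227, 223, 220, 209, 195, 179, 160, 144, 134, 124, 111, 101, 90, 85, 82, 88]
125 L [222, 222, 222, 222, 223, 224, 230, 208, 104, 116, 120, 119, 119, 116, 118, 186, 241, 234, 232, 232, 231, 230, 229, 229, 228, 227, 227, 225, 222, 221, 222, 223, 224, 226, 226, 227, 228, 229, 230, 226]
R [236, 236, 236, 236, 235, 235, 235, 235, 235, 234, 234, 234, 233, 233, 233, 232, 232, 233, 234, 235, 235, 235, 236, 235, 236, 242, 226, 90, 112, 160, 155, 154, 154, 154, 154]
150 L [222, 223, 223, 222, 223, 223, 224, 230, 208, 101, 114, 117, 118, 117, 117, 112, 143, 192, 188, 186, 185, 185, 184, 184, 182, 182, 181, 179, 178, 176, 175, 175, 168, 158, 151, 143, 170, 186, 184, 171]
R [108, 72, 80, 81, 81, 79, 74, 76, 106, 185, 238, 237, 234, 233, 232, 233, 233, 234, 234, 235, 235, 235, 235, 236, 242, 219, 74, 122, 160, 155, 155, 154, 154, 154, 154]
205 L [114, 114, 114, 114, 114, 114, 114, 114, 114, 113, 113, 114, 114, 113, 113, 114, 113, 110, 118, 158, 188, 184, 183, 182, 181, 180, 180, 178, 178, 176, 175, 173, 172, 172, 174, 176, 177, 178, 178, 180]
R [186, 184, 183, 183, 184, 184, 184, 184, 183, 183, 181, 181, 181, 180, 182, 181, 181, 182, 182, 183, 183, 186, 170, 101, 105, 150, 154, 152, 152, 152, 152, 152, 152, 152, 152]
```

```bash
python3 - <<'E'
from h import *
c=cam("wrist");p,a,o=tool();zt=p[2]-.009
for v,pl,s1,s2,pr in((128,202.6,209.9,336.4,338.5),(153,203.7,211.2,335.4,337.3)):
    P=ray(c,[(pl,v),(pr,v)],.01);S=ray(c,[(s1,v),(s2,v)],zt);print("pocket",P[:,1],np.ptp(P[:,1]),"slide",S[:,1],np.ptp(S[:,1]),"x",P[0,0],S[0,0],"mid diff mm",(P[:,1].mean()-S[:,1].mean())*1000)
print("near",ray(c,(265,93.7),.01),ray(c,(265,98.8),zt),p)
E
```

```text
pocket [0.04647004 0.10726237] 0.060792322446504114 slide [0.05226364 0.10378451] 0.05152086532635929 x 0.46018826030573623 0.4589093572608474 mid diff mm -1.157872698324569
pocket [0.04656057 0.10747864] 0.06091807586312515 slide [0.05248658 0.10404791] 0.051561326518616474 x 0.47138565220443407 0.46910162199744576 mid diff mm -1.247641274956579
near [[0.44500414 0.07422063]] [[0.44708271 0.07457804]] [0.51762099 0.07961887 0.03384685]
```

```bash
python3 -m creep '[[[0,0.02,-0.4,0],[0,0,-0.3,0],[0,0,-0.2,0],[0,0,-0.2,0],[0,0,0,0],[0,0,0,0]]]'
python3 - <<'E'
from h import *
c=cam("wrist");g=cv2.cvtColor(c["image"],cv2.COLOR_RGB2GRAY).astype(int);p,a,o=tool();print(p,np.degrees(a),o["contact_force"])
print("V",g[88:110,225:235].mean(1).round().astype(int).tolist(),g[88:110,300:312].mean(1).round().astype(int).tolist())
for r0 in(125,): print(r0,"L",g[r0:r0+6,195:225].mean(0).round().astype(int).tolist());print("R",g[r0:r0+6,325:350].mean(0).round().astype(int).tolist())
E
```

```text
time: 22.47
position: [0.5179, 0.0802, 0.0231]
ee_rot: [-0.01, 1.0, 0.0, 0.001]
contact_force: [0.4, 0.0, 1.0]
finger_gap: 0.144
finger_force: 61.4
[0.51806439 0.08018108 0.02287955] 91.09434748638724 [0.89660062 0.06368728 3.42141069]
V [73, 61, 64, 66, 66, 64, 60, 60, 61, 58, 47, 122, 214, 236, 229, 228, 228, 228, 228, 228, 228, 228] [74, 61, 66, 66, 67, 68, 64, 60, 61, 59, 47, 124, 218, 239, 232, 232, 232, 232, 232, 232, 232, 232]
125 L [232, 210, 105, 118, 120, 120, 120, 121, 122, 114, 92, 93, 86, 58, 68, 150, 210, 205, 210, 206, 219, 235, 231, 231, 230, 229, 228, 226, 225, 224]
R [234, 234, 235, 236, 237, 236, 237, 237, 237, 238, 245, 228, 63, 84, 88, 115, 160, 157, 156, 155, 156, 155, 155, 156, 155]
```

```bash
python3 - <<'E'
from h import *
c=cam("wrist");g=cv2.cvtColor(c["image"],cv2.COLOR_RGB2GRAY).astype(int);p,a,o=tool();print(p,o["contact_force"])
print(g[70:92,300:312].mean(1).round().astype(int).tolist())
for v in(80,82,84,86,88,98.7): print(v,ray(c,(270,v),.01),ray(c,(270,v),p[2]-.009))
E
```

```text
[0.51805679 0.08017025 0.02282248] [-0.29523252 -0.27164246  5.31566025]
[153, 153, 153, 153, 153, 153, 153, 153, 153, 153, 153, 153, 154, 154, 154, 156, 162, 127, 58, 63, 66, 66]
80 [[0.44104899 0.07706845]] [[0.44120336 0.07710607]]
82 [[0.44181606 0.07708059]] [[0.44195155 0.07711792]]
84 [[0.44258539 0.07709278]] [[0.44270196 0.0771298 ]]
86 [[0.44335702 0.07710499]] [[0.44345459 0.07714172]]
88 [[0.44413093 0.07711725]] [[0.44420946 0.07715367]]
98.7 [[0.44831077 0.07718343]] [[0.44828645 0.07721823]]
```

```bash
python3 -m creep '[[[-0.1,0,0,0],[-0.1,0,0,0],[0,0,-0.1,0],[0,0,-0.1,0],[0,0,-0.05,0],[0,0,0,0],[0,0,0,0]]]'
python3 - <<'E'
from h import *
c=cam("wrist");g=cv2.cvtColor(c["image"],cv2.COLOR_RGB2GRAY).astype(int);p,a,o=tool();print(p,o["contact_force"])
print("V",g[80:105,300:312].mean(1).round().astype(int).tolist())
print("L",g[125:131,195:225].mean(0).round().astype(int).tolist());print("R",g[125:131,325:350].mean(0).round().astype(int).tolist())
E
```

```text
time: 23.15
position: [0.5181, 0.0802, 0.0228]
ee_rot: [-0.01, 1.0, -0.0, 0.003]
contact_force: [-1.5, -0.4, 21.5]
finger_gap: 0.143
finger_force: 64.1
[0.51808428 0.08017953 0.02276025] [-1.4589708   0.71703261 21.55207893]
V [154, 154, 153, 154, 155, 157, 154, 112, 56, 64, 66, 66, 67, 66, 62, 60, 60, 56, 50, 192, 244, 233, 231, 232, 231]
L [210, 114, 115, 120, 120, 120, 121, 121, 122, 112, 89, 93, 82, 52, 83, 163, 210, 202, 201, 197, 214, 236, 232, 230, 229, 229, 228, 226, 224, 223]
R [234, 234, 235, 236, 236, 236, 237, 237, 237, 238, 244, 230, 85, 76, 89, 108, 149, 159, 156, 156, 155, 155, 154, 155, 155]
```

```bash
python3 -m creep '[[[0,0,0.15,0],[0,0,0,0],[0,0,0,0],[0,0,0,0],[0,0,0,0]]]' -0.3
python3 -m creep '[[[0,0,2,0],[0,0,2,0],[0,0,3,0],[0,0,3,0],[0,0,3,0],[0,0,3,0],[-0.5,0,2,0],[-0.5,0,0,0]]]' >/dev/null
python3 -m creep '[[[-1.4,0,0,0],[-1.4,0,0,0],[-1.4,0,0,0],[0,0,0,0],[0,0,0,0],[0,0,0,0]]]'
python3 - <<'E'
from h import *
c=cam("wrist","w15");p,a,o=tool();print(p,np.degrees(a),o["contact_force"])
im=c["image"];hsv=cv2.cvtColor(im,cv2.COLOR_RGB2HSV);g=hsv[...,2]
q=proj(c,[[.518,.0785,.013]])[0].astype(int);print(q)
for n,x in(("rnd",.472),("rect",.564)):
    u,v=proj(c,[[x,.0785,.027]])[0].astype(int);m=np.zeros(g.shape,bool);m[v-30:v+30,u-25:u+25]=g[v-30:v+30,u-25:u+25]<70
    for b in blobs(m,80):
        h=cv2.convexHull(pix(b).astype(np.float32));f=cv2.fillPoly(np.zeros(g.shape,np.uint8),[h.astype(np.int32)],1)>0
        print(n,(u,v),b.sum(),rect_angle(ray(c,pix(f),.027)))
m=cv2.medianBlur(g,3)>200;m2=np.zeros_like(m);m2[q[1]-100:q[1]+100,q[0]-60:q[0]+60]=m[q[1]-100:q[1]+100,q[0]-60:q[0]+60]
for b in blobs(m2,800): print("bright",rect_angle(ray(c,pix(b),.013)))
E
```

```text
time: 23.62
position: [0.5136, 0.0801, 0.0198]
ee_rot: [-0.01, 1.0, -0.0, -0.001]
contact_force: [0.1, -0.7, -1.3]
finger_gap: 0.65
finger_force: 0.0
time: 24.78
position: [0.463, 0.0801, 0.2002]
ee_rot: [-0.009, 1.0, -0.0, -0.0]
contact_force: [0.3, 0.8, 0.0]
finger_gap: 0.655
finger_force: 0.0
[0.46333473 0.08007176 0.20039944] 91.08234124260238 [ 0.0932796   0.10629872 -0.66714124]
[271 232]
bright (np.float32(0.019536553), [102.26105499267578, 175.73983764648438], array([0.52241656, 0.08829744]))
```

```bash
python3 - <<'E'
from h import *
c=cam("wrist");im=c["image"];g=cv2.cvtColor(im,cv2.COLOR_RGB2HSV)[...,2]
for n,x,z in(("rnd",.472,.027),("block",.518,.037),("rect",.564,.027)):
    u,v=proj(c,[[x,.0785,z]])[0].astype(int);k=g[v-28:v+28,u-28:u+28];m=np.zeros(g.shape,bool);m[v-28:v+28,u-28:u+28]=k<100
    print(n,(u,v),np.percentile(k,[1,10,50,90]))
    for b in blobs(m,15):
        P=ray(c,pix(b),z);print("  ",pix(b).mean(0).round(),b.sum(),P.min(0).round(4),P.max(0).round(4))
cv2.imwrite("pics/x.png",im)
v=232;print(g[v,205:335].tolist());print(g[130:310,245].tolist())
E
```

```text
rnd (np.int64(271), np.int64(189)) [ 74. 109. 255. 255.]
   [272. 175.] 154 [0.4526 0.0643] [0.4765 0.0957]
   [243. 197.] 39 [0.4621 0.0526] [0.4975 0.0527]
block (np.int64(270), np.int64(241)) [ 78. 102. 255. 255.]
   [244. 238.] 36 [0.4989 0.0541] [0.5327 0.0542]
   [274. 264.] 199 [0.536  0.0697] [0.5445 0.0928]
rect (np.int64(270), np.int64(281)) [ 55.  97. 243. 255.]
   [245. 279.] 38 [0.5424 0.0541] [0.5809 0.0551]
   [274. 264.] 200 [0.5406 0.0694] [0.5505 0.0933]
   [274. 287.] 124 [0.5511 0.0696] [0.5805 0.0942]
   [262. 304.] 16 [0.5849 0.0707] [0.5928 0.0718]
[154, 159, 164, 170, 173, 173, 171, 171, 170, 167, 160, 160, 156, 152, 153, 151, 151, 152, 155, 158, 155, 147, 150, 188, 224, 235, 235, 235, 234, 234, 235, 235, 235, 236, 236, 237, 241, 234, 150, 81, 233, 255, 255, 255, 255, 255, 255, 255, 255, 255, 255, 255, 255, 255, 255, 254, 254, 255, 255, 255, 170, 90, 102, 105, 104, 104, 105, 105, 105, 105, 107, 106, 105, 97, 106, 255, 255, 255, 255, 255, 255, 255, 255, 255, 255, 255, 255, 255, 255, 255, 255, 255, 255, 255, 255, 78, 176, 250, 240, 238, 238, 238, 238, 237, 237, 
[... 270 characters left out ...]
5, 255, 255, 255, 255, 255, 255, 255, 255, 255, 255, 255, 255, 255, 255, 255, 255, 255, 255, 255, 255, 255, 255, 255, 255, 255, 255, 255, 255, 255, 255, 255, 255, 255, 255, 255, 255, 255, 255, 255, 255, 255, 255, 255, 255, 255, 255, 255, 255, 255, 255, 255, 255, 255, 255, 255, 255, 255, 255, 254, 249, 249, 250, 249, 249, 248, 249, 248, 248, 249, 233, 201, 204, 203, 203, 204, 204, 204, 205, 205, 180, 149, 149, 151, 150, 151, 150, 149, 149, 149, 150, 130, 103, 105, 103, 101, 100, 102, 101, 95, 90, 76, 56, 54, 53, 52, 51, 52, 52, 51, 52, 53, 53, 55, 54, 52, 52, 51, 50, 51, 55, 53, 54, 53, 54, 54, 51, 51, 51, 53, 56, 58, 56, 75, 95, 94, 112, 191, 229, 226, 225, 225, 225, 225, 225, 225, 225, 225]
```

```bash
python3 -m creep '[[[1.2,-2.1,0.3,0.025],[1.2,-2.1,0.3,0.025],[1.2,-2.1,0.3,0.025],[1.2,-2.1,0.3,0.025],[1.2,-2.1,0.3,0.025],[1.2,-2.1,0.3,0.025],[1.2,-2.1,0.3,0.025],[1.2,-2.1,0.3,0.025]]]' >/dev/null
python3 -m creep '[[[0,0,0,0],[0,0,0,0],[0,0,0,0]]]'
python3 - <<'E'
from h import *
c=cam("wrist","w16");p,a,o=tool();print(p,np.degrees(a))
im=c["image"];hsv=cv2.cvtColor(im,cv2.COLOR_RGB2HSV);g=cv2.medianBlur(hsv[...,2],3)
u,v=proj(c,[[.600,-.087,.01]])[0].astype(int);print(u,v)
def show(m,z,t,amin):
    k=np.zeros(m.shape,bool);k[max(v-110,0):v+110,u-85:u+70]=m[max(v-110,0):v+110,u-85:u+70]
    for b in blobs(k,amin):
        P=ray(c,pix(b),z);a,s,ce=rect_angle(P);print(t,pix(b).mean(0).round(),b.sum(),"rect",ce.round(4),np.round(s,1),np.degrees(a).round(1)%180)
show(g>205,.01,"bright",120);show(g<60,.02,"dark",120)
E
```

```text
time: 25.8
position: [0.5586, -0.0877, 0.2242]
ee_rot: [-0.109, 0.994, 0.0, -0.001]
contact_force: [-0.5, 0.4, 0.3]
finger_gap: 0.65
finger_force: 0.0
[ 0.55831315 -0.08729851  0.22422527] 102.55817392488093
265 210
bright [267. 163.] 716 rect [ 0.5524 -0.096 ] [14.  49.9] 12.5
bright [268. 216.] 368 rect [ 0.6059 -0.0839] [11.5 32.6] 12.5
bright [244. 236.] 304 rect [ 0.6327 -0.1038] [11.2 28.5] 102.5
bright [257. 259.] 618 rect [ 0.6531 -0.0902] [25.5 46.2] 102.5
dark [194. 298.] 1041 rect [ 0.7072 -0.1422] [27.2 62.8] 1.2
```

```bash
python3 -m creep '[[[1,0.1,-2.5,0],[1,0.05,-2.5,0],[1,0,-2.5,0],[0.85,0,-2.5,0],[0,0,-2.5,0],[0,0,-2.5,0],[0,0,-2.5,0],[0,0,-2,0]]]'
python3 -m creep '[[[0,0,-1,0],[0,0,-0.8,0],[0,0,0,0],[0,0,0,0]]]'
python3 -m creep '[[[0,0,0,0],[0,0,0,0],[0,0,0,0],[0,0,0,0],[0,0,0,0],[0,0,0,0],[0,0,0,0],[0,0,0,0]]]' 1
python3 -m creep '[[[0,0,1,0],[0,0,2,0],[0,0,2,0],[0,0,2,0],[0,0,3,0],[0,0,0,0]]]'
```

```text
time: 26.52
position: [0.5957, -0.0848, 0.0277]
ee_rot: [-0.11, 0.994, 0.001, -0.001]
contact_force: [-0.1, -0.3, -0.0]
finger_gap: 0.653
finger_force: 0.0
time: 26.85
position: [0.5977, -0.0862, 0.0124]
ee_rot: [-0.11, 0.994, -0.0, 0.0]
contact_force: [-0.4, 0.2, 0.0]
finger_gap: 0.646
finger_force: 0.0
time: 27.52
position: [0.5985, -0.0866, 0.0134]
ee_rot: [-0.109, 0.994, -0.0, 0.001]
contact_force: [-0.5, 0.7, 6.9]
finger_gap: 0.209
finger_force: 59.4
time: 28.02
position: [0.6013, -0.0875, 0.1183]
ee_rot: [-0.109, 0.994, -0.002, 0.005]
contact_force: [1.0, 0.8, 0.0]
finger_gap: 0.212
finger_force: 58.8
```

```bash
python3 -m creep '[[[-0.74,3,0,-0.025],[-0.74,3,0,-0.025],[-0.74,3,0,-0.025],[-0.74,3,0,-0.025],[-0.74,3,0,-0.025],[-0.74,3,0,-0.025],[-0.74,3,0,-0.025],[-0.74,3,0,-0.025]]]' >/dev/null
python3 -m creep '[[[-0.74,3,0,0],[-0.74,3,0,0],[0,0,0,0],[0,0,0,0],[0,0,0,0],[0,0,0,0]]]'
cat >> h.py <<'E'
def rows(g,v,u0,u1): return g[v:v+6,u0:u1].mean(0).round().astype(int).tolist()
E
python3 - <<'E'
from h import *
c=cam("wrist","w17");p,a,o=tool();print(p,np.degrees(a))
g=cv2.cvtColor(c["image"],cv2.COLOR_RGB2GRAY).astype(int)
T=p[:2]
z=p[2]-.013
print("exp rear beam end px",proj(c,[[p[0]-.072,p[1],z+.01],[p[0]-.02,p[1],z+.01]]),"pocket rear",proj(c,[[.5239-.0745,.2127,.01]]))
m=g>200
u,v=proj(c,[[p[0]-.046,p[1],z+.01]])[0].astype(int)
k=np.zeros(m.shape,bool);k[v-70:v+60,u-40:u+40]=1
for b in blobs(k&(g>200),100): print(pix(b).mean(0).round(),b.sum(),rect_angle(ray(c,pix(b),z+.01)))
for vv in range(v-60,v+50,15): print(vv,rows(g,vv,u-50,u+50))
E
```

```text
time: 29.18
position: [0.5234, 0.2126, 0.1117]
ee_rot: [-0.009, 1.0, -0.0, -0.0]
contact_force: [0.6, -0.0, -0.7]
finger_gap: 0.208
finger_force: 59.0
[0.52350869 0.2125015  0.11171511] 90.99886950858392
exp rear beam end px [[277.11562258  93.18933716]
 [274.64853455 221.68420543]] pocket rear [[276.1059651   91.47548945]]
[252. 199.] 190 (np.float32(0.0037591045), [3.3545844554901123, 10.797369003295898], array([0.49356436, 0.20289961]))
[305. 205.] 545 (np.float32(0.048531014), [7.973482608795166, 13.886161804199219], array([0.49527951, 0.22476253]))
100 [189, 190, 189, 189, 190, 189, 192, 196, 173, 85, 95, 98, 98, 97, 97, 97, 94, 106, 126, 124, 123, 123, 123, 123, 122, 123, 123, 124, 124, 116, 115, 148, 166, 172, 170, 170, 171, 171, 169, 169, 168, 168, 168, 168, 168, 168, 168, 168, 168, 171, 170, 171, 173, 172, 173, 174, 174, 176, 176, 177, 176, 176, 177, 177, 171, 138, 82, 116, 127, 125, 125, 125, 124, 125, 124, 125, 124, 124, 124, 124, 124, 124, 124, 124, 124, 124, 124, 124, 124, 124, 124, 124, 124, 124, 124, 124, 124, 125, 124, 125]
115 [189, 190, 190, 191, 198, 174, 83, 94, 9
[... 2663 characters left out ...]
176, 175, 176, 176, 172, 142, 70, 51, 53, 44, 74, 131, 154, 149, 149, 148, 148, 144, 168, 202, 198, 196, 194, 206, 221, 219, 219, 218, 218, 218, 218, 217, 217, 218, 218, 217, 218, 218, 218, 218, 217]
205 [189, 189, 188, 188, 189, 189, 189, 189, 189, 189, 190, 189, 190, 190, 190, 190, 190, 190, 191, 190, 191, 190, 188, 199, 220, 216, 217, 216, 216, 218, 223, 202, 118, 122, 132, 132, 131, 132, 132, 130, 130, 130, 131, 131, 132, 131, 130, 129, 128, 127, 128, 129, 130, 131, 131, 132, 134, 134, 135, 134, 134, 133, 132, 131, 112, 62, 49, 52, 58, 121, 206, 224, 218, 217, 217, 217, 218, 217, 217, 217, 218, 217, 217, 218, 218, 217, 217, 217, 217, 217, 216, 216, 217, 216, 217, 217, 216, 216, 216, 216]
```

```bash
python3 - <<'E'
from h import *
c=cam("wrist");p,a,o=tool();g=cv2.cvtColor(c["image"],cv2.COLOR_RGB2GRAY).astype(int);z=p[2]-.013+.01;print(p)
print("V",g[70:110,268:282].mean(1).round().astype(int).tolist())
L=ray(c,[(257.3,103),(257.6,163)],z);R=ray(c,[(290.9,103),(290.5,163)],z);M=(L+R)/2;d=M[1]-M[0];print("beam",M,R-L,np.degrees(np.arctan2(d[1],d[0])))
for v,u in((178,295.8),(193,295.6),(208,294.9)): print("pocket right edge",ray(c,(u,v),.01))
for v in(80,85,88,90,92,94,96): print(v,ray(c,(275,v),z),ray(c,(275,v),.01))
for v in(172,187,200,215,230): print(v,rows(g,v,285,330))
E
```

```text
[0.52355063 0.21244696 0.11170716]
V [122, 122, 122, 122, 123, 123, 123, 122, 123, 123, 123, 123, 123, 124, 123, 124, 123, 123, 117, 122, 144, 163, 171, 170, 169, 169, 169, 169, 169, 169, 170, 170, 169, 170, 169, 170, 170, 170, 170, 169]
beam [[0.45525645 0.21129583]
 [0.47859483 0.21167937]] [[-0.00021491  0.01295648]
 [-0.00022306  0.01327942]] 0.9415219759033613
pocket right edge [[0.50592489 0.22716035]]
pocket right edge [[0.51653797 0.22738316]]
pocket right edge [[0.52741401 0.22726056]]
80 [[0.44684782 0.21149204]] [[0.44255063 0.211766  ]]
85 [[0.44865038 0.21152448]] [[0.44557462 0.21182042]]
88 [[0.44973829 0.21154406]] [[0.44739969 0.21185326]]
90 [[0.45046623 0.21155716]] [[0.44862089 0.21187524]]
92 [[0.45119633 0.21157029]] [[0.4498457  0.21189728]]
94 [[0.45192858 0.21158347]] [[0.45107412 0.21191938]]
96 [[0.452663   0.21159669]] [[0.45230619 0.21194155]]
172 [174, 173, 176, 173, 149, 93, 39, 46, 46, 49, 91, 130, 124, 123, 124, 124, 124, 124, 124, 123, 124, 124, 124, 124, 124, 124, 124, 124, 124, 124, 124, 124, 124, 124, 124, 124, 124, 124, 125, 124, 124, 124, 124, 1
[... 194 characters left out ...]
216, 217, 216, 217, 217, 216, 216, 216]
200 [132, 130, 144, 164, 132, 62, 50, 50, 39, 90, 183, 227, 218, 216, 217, 218, 217, 217, 218, 217, 217, 217, 217, 218, 217, 217, 217, 216, 217, 216, 216, 217, 216, 216, 216, 216, 216, 216, 217, 216, 216, 216, 216, 216, 216]
215 [93, 93, 93, 90, 76, 44, 45, 46, 44, 40, 78, 176, 227, 217, 216, 215, 215, 215, 215, 215, 214, 215, 214, 215, 214, 215, 215, 215, 215, 215, 215, 215, 215, 215, 214, 215, 214, 214, 215, 214, 214, 214, 214, 214, 214]
230 [44, 44, 44, 45, 44, 45, 45, 46, 46, 46, 44, 37, 64, 160, 225, 215, 212, 212, 212, 212, 212, 212, 212, 213, 212, 212, 212, 212, 212, 212, 211, 211, 212, 211, 212, 211, 211, 211, 212, 211, 211, 211, 212, 212, 211]
```

```bash
python3 -m creep '[[[0.05,0.19,-2,0],[0,0,-2,0],[0,0,-2,0],[0,0,-2,0],[0,0,-0.2,0],[0,0,0,0],[0,0,0,0]]]'
python3 - <<'E'
from h import *
c=cam("wrist","w18");p,a,o=tool();g=cv2.cvtColor(c["image"],cv2.COLOR_RGB2GRAY).astype(int);z=p[2]-.013+.01;print(p)
print("V",g[70:115,270:280].mean(1).round().astype(int).tolist())
for v in(105,125,160,205,215,230): print(v,rows(g,v,235,315))
print(proj(c,[[.4494,.2127,.01],[.5239-.0225,.2142+.0125,.01],[.5239-.0225,.2142-.0125,.01],[p[0]-.072,p[1],z]]))
E
```

```text
time: 29.87
position: [0.5245, 0.2151, 0.0304]
ee_rot: [-0.009, 1.0, 0.0, 0.0]
contact_force: [0.3, -0.1, -1.2]
finger_gap: 0.206
finger_force: 59.0
[0.52511845 0.21541248 0.03106564]
V [135, 135, 135, 135, 136, 135, 135, 136, 136, 136, 139, 125, 108, 112, 111, 85, 49, 48, 47, 118, 165, 181, 188, 186, 186, 186, 186, 186, 186, 186, 187, 186, 186, 186, 186, 186, 186, 186, 186, 186, 187, 186, 186, 186, 186]
105 [134, 133, 134, 134, 134, 134, 133, 134, 136, 126, 102, 105, 106, 106, 107, 103, 84, 55, 45, 44, 102, 165, 180, 188, 186, 186, 188, 187, 186, 184, 184, 184, 184, 184, 184, 184, 184, 184, 185, 186, 187, 187, 189, 188, 190, 190, 191, 192, 194, 194, 193, 193, 193, 192, 189, 158, 62, 44, 50, 79, 122, 142, 137, 137, 136, 136, 136, 137, 137, 137, 137, 137, 136, 136, 137, 136, 136, 136, 136, 136]
125 [132, 133, 133, 133, 133, 133, 133, 134, 136, 126, 100, 104, 104, 104, 105, 108, 99, 62, 45, 40, 89, 154, 178, 190, 187, 186, 186, 186, 185, 183, 183, 183, 184, 184, 184, 184, 183, 184, 185, 185, 185, 187, 188, 188, 189, 191, 191, 192, 193, 194, 194, 192, 194, 192, 185, 151, 44, 45, 52, 92,
[... 929 characters left out ...]
 35, 35, 34, 35, 34, 36, 69, 95, 96, 94, 94, 95, 94, 94, 93, 94, 94, 94, 94, 94, 93, 92, 93, 91, 92, 93, 93, 94, 95, 95, 95, 97, 97, 96, 96, 96, 96, 93, 76, 34, 36, 37, 37, 37, 37, 38, 38, 49, 80, 98, 100, 99, 99, 98, 98, 99, 99, 98, 98, 98, 99, 99, 99, 99]
230 [98, 97, 97, 97, 97, 97, 97, 98, 97, 97, 98, 96, 79, 51, 30, 35, 35, 37, 36, 37, 37, 36, 37, 36, 36, 36, 35, 36, 36, 36, 36, 36, 36, 36, 36, 36, 36, 36, 37, 37, 36, 36, 36, 36, 37, 36, 36, 36, 36, 37, 37, 36, 36, 37, 37, 37, 38, 37, 38, 37, 37, 36, 35, 54, 86, 101, 98, 97, 97, 98, 97, 97, 98, 97, 98, 98, 98, 98, 98, 98]
[[271.5652366   85.66877355]
 [299.78399916 203.33390309]
 [246.19609519 202.43603351]
 [278.28399924  94.61705451]]
```

```bash
python3 - <<'E'
from h import *
c=cam("wrist");p,a,o=tool();z=p[2]-.013+.01
print(p,ray(c,(275,85.2),.01),ray(c,(275,89),z))
E
```

```text
[0.52535695 0.21563671 0.03137116] [[0.44983146 0.21448017]] [[0.45172736 0.21443349]]
```

```bash
python3 -m creep '[[[0,0,-0.4,0],[0,0,-0.4,0],[0,0,-0.3,0],[0,0,-0.2,0],[0,0,-0.15,0],[0,0,0,0],[0,0,0,0]]]'
python3 - <<'E'
from h import *
c=cam("wrist","w19");p,a,o=tool();g=cv2.cvtColor(c["image"],cv2.COLOR_RGB2GRAY).astype(int);z=.013;print(p,o["contact_force"])
print("V",g[65:100,270:280].mean(1).round().astype(int).tolist())
for v in(105,160,215): print(v,rows(g,v,235,315))
E
```

```text
time: 30.55
position: [0.5235, 0.2155, 0.0164]
ee_rot: [-0.01, 1.0, -0.0, -0.0]
contact_force: [-4.0, -1.3, 8.3]
finger_gap: 0.207
finger_force: 60.0
[0.5235125  0.21550089 0.01640823] [-3.14450641 -0.96893748  9.3912875 ]
V [152, 152, 152, 152, 152, 152, 152, 152, 152, 152, 152, 153, 152, 152, 153, 153, 153, 153, 153, 154, 159, 134, 70, 46, 131, 185, 202, 211, 209, 209, 209, 209, 209, 209, 209]
105 [150, 150, 150, 150, 150, 150, 150, 150, 150, 150, 151, 152, 147, 112, 66, 54, 57, 58, 55, 50, 113, 185, 202, 212, 209, 208, 210, 210, 208, 207, 206, 206, 207, 207, 206, 206, 206, 207, 208, 208, 209, 211, 210, 211, 213, 213, 213, 215, 215, 216, 215, 216, 216, 216, 211, 178, 74, 52, 57, 58, 86, 134, 159, 154, 154, 154, 154, 154, 153, 153, 154, 154, 153, 153, 154, 154, 153, 154, 154, 153]
160 [115, 115, 115, 115, 115, 115, 116, 115, 115, 114, 113, 126, 154, 148, 122, 74, 58, 59, 53, 50, 55, 125, 195, 208, 209, 208, 208, 208, 207, 206, 205, 205, 206, 206, 206, 206, 205, 204, 204, 205, 207, 207, 208, 210, 211, 213, 214, 216, 215, 215, 214, 214, 215, 213, 194, 149, 41, 53, 55, 75, 126, 159, 154, 152, 153, 153, 153, 153, 152, 153, 153, 152, 153, 152, 152, 152, 153, 152, 152, 152]
215 [110, 111, 110, 110, 110, 111, 111, 110, 99, 72, 41, 41, 44, 43, 43, 43, 39, 39, 40, 40, 37, 44, 79, 107, 108, 106, 106, 106, 105, 106, 106, 105, 106, 107, 106, 106, 106, 105, 105, 104, 105, 105, 106, 106, 107, 108, 108, 108, 110, 109, 108, 108, 108, 104, 85, 40, 41, 42, 43, 42, 42, 44, 46, 44, 49, 73, 100, 115, 112, 111, 111, 112, 111, 111, 112, 112, 112, 112, 112, 112]
```

```bash
python3 -m creep '[[[0,0,0.1,0],[0,0,0,0],[0,0,0,0],[0,0,0,0],[0,0,0,0]]]' -0.3
python3 -m creep '[[[0,0,2,0],[0,0,2,0],[0,0,3,0],[0,0,4,0],[0,-3,4,0],[0,-3.6,4,0],[0,-3.6,2,0],[0,-3.6,0,0]]]' >/dev/null
python3 -m creep '[[[0.3,-3.6,0,0],[0.3,-3.6,0,0],[0.3,-3.6,0,0],[0.3,-3.6,0,0],[0.3,-3.6,0,0],[0.3,-3.6,0,0],[0.3,-3.6,0,0],[0.3,-3.6,0,0]]]' >/dev/null
python3 -m creep '[[[0,-3.6,0,0],[0,-3.6,0,0],[0,0,0,0],[0,0,0,0],[0,0,0,0]]]'
python3 - <<'E'
from h import *
c=cam("wrist","w20");p,a,o=tool();print(p,np.degrees(a))
im=c["image"];g=cv2.medianBlur(cv2.cvtColor(im,cv2.COLOR_RGB2HSV)[...,2],3)
u,v=proj(c,[[.600,-.293,.01]])[0].astype(int);print(u,v)
def show(m,z,t,amin):
    k=np.zeros(m.shape,bool);k[max(v-110,0):v+110,u-60:u+60]=m[max(v-110,0):v+110,u-60:u+60]
    for b in blobs(k,amin):
        P=ray(c,pix(b),z);a,s,ce=rect_angle(P);print(t,pix(b).mean(0).round(),b.sum(),"rect",ce.round(4),np.round(s,1),np.degrees(a).round(1)%180)
show(g>215,.005,"bright",120);show(g<60,.018,"dark",120)
E
```

```text
time: 31.02
position: [0.5237, 0.2155, 0.0161]
ee_rot: [-0.009, 1.0, -0.0, -0.0]
contact_force: [-0.4, -0.4, -0.4]
finger_gap: 0.649
finger_force: 0.0
time: 32.77
position: [0.5473, -0.269, 0.2101]
ee_rot: [-0.009, 1.0, 0.001, -0.0]
contact_force: [-0.1, -0.4, -0.1]
finger_gap: 0.65
finger_force: 0.0
[ 0.54743819 -0.26838993  0.21020927] 91.12165302104212
248 225
bright [248. 278.] 1244 rect [ 0.6602 -0.2945] [34.8 48. ] 89.4
dark [194. 309.] 668 rect [ 0.6897 -0.3466] [18.7 64.4] 177.3
```

```bash
python3 - <<'E'
from h import *
c=cam("wrist");p,a,o=tool();print(p)
g=cv2.cvtColor(c["image"],cv2.COLOR_RGB2GRAY).astype(int)
u,v=248,225
print("V",[int(x) for x in g[140:300,u-3:u+4].mean(1)])
for vv in(185,210,240,275): print(vv,rows(g,vv,u-35,u+35))
E
```

```text
[ 0.5475404  -0.26805146  0.21034004]
V [100, 111, 115, 149, 177, 177, 178, 177, 177, 172, 164, 155, 146, 136, 129, 127, 132, 137, 139, 141, 143, 143, 143, 141, 135, 131, 135, 141, 143, 142, 141, 147, 161, 172, 177, 181, 145, 75, 69, 71, 62, 44, 45, 45, 49, 57, 68, 78, 85, 86, 86, 86, 86, 86, 86, 86, 86, 86, 86, 86, 86, 86, 86, 86, 86, 86, 86, 86, 87, 87, 86, 86, 87, 87, 87, 86, 87, 87, 87, 87, 87, 87, 87, 87, 87, 87, 87, 87, 87, 87, 88, 87, 88, 88, 88, 88, 87, 88, 88, 88, 88, 88, 88, 88, 89, 88, 89, 88, 88, 88, 89, 89, 89, 88, 89, 89, 89, 88, 88, 89, 89, 89, 89, 89, 89, 89, 89, 87, 67, 153, 254, 255, 255, 255, 255, 255, 255, 255, 255, 255, 255, 255, 255, 254, 254, 255, 254, 254, 254, 255, 255, 254, 196, 167, 170, 171, 168, 162, 157, 153]
185 [166, 165, 168, 167, 162, 158, 154, 149, 149, 151, 155, 158, 159, 157, 156, 152, 151, 152, 157, 159, 163, 158, 138, 140, 126, 68, 52, 62, 67, 70, 72, 74, 74, 75, 77, 78, 78, 78, 80, 79, 71, 62, 50, 51, 76, 125, 161, 150, 147, 150, 155, 159, 160, 160, 160, 160, 159, 157, 153, 150, 145, 140, 140, 139, 138, 137, 140, 145, 149, 153]
210 [147, 153, 1
[... 310 characters left out ...]
166, 166]
240 [165, 164, 162, 160, 158, 160, 162, 166, 170, 172, 176, 179, 182, 184, 180, 178, 176, 173, 170, 167, 165, 164, 158, 149, 132, 51, 68, 77, 82, 83, 85, 88, 88, 88, 88, 89, 88, 90, 89, 85, 78, 68, 58, 77, 132, 171, 165, 163, 161, 160, 157, 156, 157, 158, 158, 160, 164, 171, 178, 185, 190, 188, 188, 188, 186, 179, 172, 164, 160, 160]
275 [161, 163, 163, 161, 160, 160, 159, 161, 164, 162, 147, 243, 255, 255, 255, 255, 255, 255, 255, 255, 255, 255, 255, 255, 255, 255, 255, 255, 255, 255, 255, 255, 255, 255, 255, 255, 255, 255, 255, 255, 255, 255, 255, 255, 255, 255, 255, 255, 255, 255, 255, 255, 255, 255, 255, 255, 255, 114, 188, 189, 187, 186, 185, 184, 183, 181, 179, 180, 178, 176]
```

```bash
python3 - <<'E'
from h import *
c=cam("wrist")
print("handle front",ray(c,(247.4,268.6),.02),"rear top",ray(c,(247.5,186),.02),"rear bottom",ray(c,(247.5,180.5),.0))
print("blade front",ray(c,(247,291.8),.005),"blade mid",ray(c,(247,278),.005))
print("axis",ray(c,[(247.6,188),(247.4,213),(247.3,243)],.02))
E
```

```text
handle front [[ 0.64281564 -0.29255537]] rear top [[ 0.55750378 -0.29242471]] rear bottom [[ 0.55671535 -0.29377996]]
blade front [[ 0.6776069  -0.29401958]] blade mid [[ 0.66121999 -0.29400748]]
axis [[ 0.55943554 -0.29233129]
 [ 0.58413715 -0.29253012]
 [ 0.61512811 -0.29264185]]
```

```bash
python3 -m creep '[[[1.9,-0.82,-2.5,-0.014],[1.9,-0.82,-2.5,-0.014],[1.9,-0.82,-2.5,0],[0,0,-2.5,0],[0,0,-2.5,0],[0,0,-2.5,0],[0,0,-2.5,0],[0,0,-1.2,0]]]'
python3 -m creep '[[[0,0,-0.7,0],[0,0,-0.5,0],[0,0,0,0],[0,0,0,0]]]'
python3 -m creep '[[[0,0,0,0],[0,0,0,0],[0,0,0,0],[0,0,0,0],[0,0,0,0],[0,0,0,0],[0,0,0,0],[0,0,0,0]]]' 1
python3 -m creep '[[[0,0,1,0],[0,0,2,0],[0,0,2,0],[0,0,2,0],[0,0,3,0],[0,0,0,0]]]'
```

```text
time: 33.58
position: [0.6028, -0.2912, 0.0201]
ee_rot: [0.004, 1.0, 0.001, -0.002]
contact_force: [-0.8, 0.3, -0.3]
finger_gap: 0.648
finger_force: 0.0
time: 33.92
position: [0.6058, -0.2943, 0.0129]
ee_rot: [0.004, 1.0, -0.001, 0.001]
contact_force: [0.1, 0.1, -0.4]
finger_gap: 0.649
finger_force: 0.0
time: 34.58
position: [0.6056, -0.2945, 0.013]
ee_rot: [0.005, 1.0, -0.001, 0.001]
contact_force: [-1.1, -0.7, 5.2]
finger_gap: 0.181
finger_force: 60.5
time: 35.08
position: [0.6082, -0.2961, 0.1182]
ee_rot: [0.005, 1.0, -0.003, 0.004]
contact_force: [0.9, -0.0, 0.6]
finger_gap: 0.183
finger_force: 59.8
```

```bash
python3 -m creep '[[[-0.54,3.6,0,0.007],[-0.54,3.6,0,0.007],[-0.54,3.6,0,0.007],[-0.54,3.6,0,0.007],[-0.54,3.6,0,0],[-0.54,3.6,0,0],[-0.54,3.6,0,0],[-0.54,3.6,0,0]]]' >/dev/null
python3 -m creep '[[[-0.54,3.6,0,0],[-0.54,3.6,0,0],[-0.54,3.6,0,0],[-0.54,3.6,0,0],[-0.54,3.6,0,0],[-0.54,3.6,0,0],[-0.54,3.6,0,0],[-0.54,3.6,0,0]]]' >/dev/null
python3 -m creep '[[[-0.54,3.6,0,0],[-0.54,3.6,0,0],[0,0,0,0],[0,0,0,0],[0,0,0,0],[0,0,0,0]]]'
python3 - <<'E'
from h import *
c=cam("wrist","w21");p,a,o=tool();print(p,np.degrees(a))
g=cv2.cvtColor(c["image"],cv2.COLOR_RGB2GRAY).astype(int)
print("V",g[80:200,268:280].mean(1).round().astype(int).tolist())
for v in(115,140,170,200): print(v,rows(g,v,230,320))
print(proj(c,[[p[0]-.05,p[1],p[2]+.007],[.5085-.0525,.3546,.01]]))
E
```

```text
time: 36.92
position: [0.5073, 0.3527, 0.1111]
ee_rot: [-0.009, 1.0, -0.0, -0.0]
contact_force: [0.2, -1.2, -1.2]
finger_gap: 0.188
finger_force: 59.8
[0.50754563 0.3525574  0.11125092] 90.99195847496539
V [101, 101, 92, 103, 126, 134, 146, 153, 152, 151, 151, 151, 151, 152, 152, 151, 152, 152, 152, 152, 152, 152, 152, 151, 151, 151, 151, 150, 151, 151, 151, 151, 151, 151, 151, 150, 151, 151, 150, 151, 151, 151, 150, 151, 151, 154, 135, 81, 52, 56, 56, 56, 54, 52, 51, 52, 52, 51, 51, 51, 51, 51, 50, 50, 50, 51, 51, 51, 48, 43, 44, 44, 44, 45, 46, 47, 48, 49, 51, 52, 54, 56, 56, 56, 57, 57, 57, 57, 57, 57, 58, 58, 58, 58, 58, 59, 59, 59, 59, 59, 59, 60, 59, 60, 61, 59, 60, 61, 60, 61, 61, 61, 61, 62, 61, 62, 62, 62, 60, 59]
115 [235, 214, 104, 117, 119, 119, 119, 119, 119, 119, 118, 119, 118, 116, 129, 154, 151, 150, 150, 150, 150, 150, 150, 151, 150, 150, 150, 150, 150, 151, 151, 151, 150, 151, 151, 150, 151, 151, 151, 151, 151, 150, 150, 150, 150, 150, 151, 151, 150, 151, 150, 151, 152, 152, 152, 152, 152, 153, 152, 152, 152, 152, 152, 152, 152, 152, 152, 152, 152, 152, 152, 152, 15
[... 687 characters left out ...]
6, 57, 58, 58, 58, 58, 58, 59, 59, 60, 60, 60, 61, 61, 61, 62, 63, 64, 62, 62, 60, 57, 55, 56, 54, 53, 48, 48, 108, 160, 152, 151, 152, 150, 150, 151, 151, 151, 151, 151, 151, 151, 151, 152, 151, 152, 152, 153, 153, 152, 152, 153]
200 [228, 227, 228, 228, 227, 228, 228, 228, 228, 228, 228, 228, 228, 227, 234, 246, 245, 244, 245, 253, 245, 64, 46, 55, 57, 56, 56, 57, 57, 56, 56, 56, 56, 57, 56, 55, 55, 56, 55, 55, 55, 54, 57, 63, 63, 62, 63, 64, 64, 64, 64, 65, 66, 65, 65, 65, 65, 66, 64, 62, 61, 60, 58, 55, 39, 134, 242, 251, 245, 245, 244, 244, 244, 244, 245, 245, 245, 244, 245, 244, 244, 245, 244, 245, 245, 245, 244, 244, 244, 244]
[[276.01553787 154.73560249]
 [278.23644047 127.70132659]]
```

```bash
python3 - <<'E'
from h import *
c=cam("wrist");p,a,o=tool();print(p);zt=p[2]-.013+.02
print("pocket",ray(c,[(278,126.6),(261,143),(295.2,143),(296.4,173)],.01))
print("handle L",ray(c,[(250.3,173),(250.8,203)],zt),"rear",ray(c,[(270,149)],zt))
E
python3 -m creep '[[[0.0,0.2,-2,0],[0,0,-2,0],[0,0,-2,0],[0,0,-1.9,0],[0,0,0,0],[0,0,0,0]]]'
python3 - <<'E'
from h import *
c=cam("wrist","w22");p,a,o=tool();print(p,np.degrees(a))
g=cv2.cvtColor(c["image"],cv2.COLOR_RGB2GRAY).astype(int)
print("V",g[110:200,268:280].mean(1).round().astype(int).tolist())
for v in(140,170,200): print(v,rows(g,v,235,315))
E
```

```text
[0.5076655  0.35257064 0.11134987]
pocket [[0.4555199  0.35432395]
 [0.46641472 0.34322536]
 [0.46603443 0.36598735]
 [0.48630996 0.36748441]]
handle L [[0.46484114 0.34281446]
 [0.4766686  0.34299537]] rear [[0.45564693 0.35014778]]
time: 37.52
position: [0.5066, 0.3544, 0.0316]
ee_rot: [-0.009, 1.0, -0.001, -0.001]
contact_force: [-0.3, 0.5, -0.2]
finger_gap: 0.184
finger_force: 59.8
[0.50790134 0.35531893 0.03294681] 91.01982324105813
V [158, 158, 158, 158, 158, 158, 159, 158, 158, 158, 158, 158, 158, 158, 158, 158, 157, 157, 157, 156, 157, 156, 157, 157, 158, 155, 140, 128, 130, 131, 133, 120, 79, 42, 48, 49, 48, 49, 46, 42, 43, 43, 42, 44, 43, 45, 46, 47, 49, 50, 52, 53, 53, 54, 55, 54, 54, 55, 54, 54, 54, 54, 53, 53, 53, 53, 53, 53, 53, 53, 52, 52, 53, 52, 52, 52, 52, 52, 51, 52, 52, 52, 51, 51, 52, 51, 51, 52, 51, 51]
140 [132, 119, 120, 121, 121, 121, 121, 121, 120, 120, 120, 121, 121, 121, 122, 117, 93, 73, 77, 78, 77, 77, 77, 77, 77, 77, 76, 76, 76, 77, 76, 76, 77, 77, 76, 76, 76, 76, 76, 76, 76, 77, 82, 87, 86, 88, 94, 98, 98, 97, 92, 93, 94, 93, 93, 93, 94, 94, 92, 86, 87, 87, 88, 87, 85, 90, 123, 156, 162, 160, 160, 159, 159, 159, 159, 158, 159, 159, 159, 159]
170 [119, 118, 118, 118, 119, 118, 118, 118, 118, 118, 118, 118, 118, 121, 113, 72, 36, 42, 45, 46, 46, 46, 46, 48, 49, 49, 49, 50, 49, 50, 51, 50, 51, 51, 51, 52, 52, 53, 54, 54, 54, 53, 55, 55, 56, 56, 56, 58, 58, 59, 59, 59, 58, 55, 54, 50, 50, 48, 46, 44, 43, 48, 48, 43, 44, 72, 129, 164, 158, 156, 157, 157, 156, 157, 157, 157, 157, 157, 157, 157]
200 [117, 116, 116, 116, 116, 116, 116, 116, 116, 116, 116, 116, 115, 116, 120, 106, 41, 36, 39, 39, 40, 40, 40, 42, 41, 41, 41, 41, 41, 41, 40, 41, 41, 44, 44, 44, 43, 46, 52, 52, 51, 52, 53, 53, 54, 55, 54, 55, 54, 55, 54, 56, 54, 52, 51, 48, 46, 44, 42, 41, 40, 42, 42, 39, 57, 97, 115, 117, 116, 115, 116, 116, 116, 116, 115, 116, 116, 116, 116, 116]
```

```bash
python3 - <<'E'
from h import *
c=cam("wrist");p,a,o=tool();print(p);zt=p[2]-.013+.02
print("pocket",ray(c,[(275,141.9),(251,143),(301,143),(300.8,173),(299.6,203)],.01))
print("handle L",ray(c,[(249.5,173),(250.6,203)],zt),"rear",ray(c,[(270,149),(270,154),(270,158)],zt),ray(c,(270,149),zt-.02))
E
```

```text
[0.50869315 0.35592031 0.03381232]
pocket [[0.45685012 0.35483708]
 [0.45752874 0.34400112]
 [0.45714257 0.36659325]
 [0.47091885 0.36703079]
 [0.48536769 0.36701588]]
handle L [[0.46505046 0.34526745]
 [0.47680564 0.34567634]] rear [[0.45590233 0.35285415]
 [0.45775296 0.35288105]
 [0.45924381 0.35290271]] [[0.45861878 0.35270619]]
```

```bash
python3 -m creep '[[[0.05,0.1,-0.4,0],[0,0,-0.4,0],[0,0,-0.4,0],[0,0,-0.25,0],[0,0,-0.2,0],[0,0,0,0],[0,0,0,0]]]'
python3 - <<'E'
from h import *
c=cam("wrist","w23");p,a,o=tool();print(p,np.degrees(a),o["contact_force"])
g=cv2.cvtColor(c["image"],cv2.COLOR_RGB2GRAY).astype(int)
print("V",g[115:170,268:280].mean(1).round().astype(int).tolist())
for v in(140,170,200): print(v,rows(g,v,235,315))
E
```

```text
time: 38.2
position: [0.508, 0.3571, 0.016]
ee_rot: [-0.01, 1.0, -0.0, -0.0]
contact_force: [-1.0, 0.9, 0.2]
finger_gap: 0.186
finger_force: 59.9
[0.50795943 0.35705792 0.01604021] 91.09378899682928 [-0.7340229   0.60350094 -0.26519935]
V [158, 158, 158, 158, 159, 158, 158, 158, 157, 158, 157, 157, 157, 157, 157, 157, 158, 157, 157, 157, 157, 158, 158, 157, 158, 158, 163, 140, 75, 41, 48, 48, 49, 46, 42, 43, 42, 43, 42, 44, 44, 46, 47, 49, 50, 52, 53, 53, 54, 54, 54, 54, 54, 54, 54]
140 [149, 155, 154, 154, 155, 156, 150, 126, 114, 103, 106, 104, 102, 104, 103, 103, 104, 103, 104, 104, 103, 104, 103, 104, 102, 103, 103, 103, 104, 103, 104, 103, 104, 103, 104, 104, 104, 104, 104, 104, 105, 105, 104, 105, 105, 109, 110, 110, 110, 110, 110, 110, 110, 110, 108, 104, 105, 106, 105, 105, 105, 106, 114, 140, 164, 160, 160, 159, 159, 160, 159, 159, 160, 159, 159, 159, 158, 159, 159, 159]
170 [118, 118, 118, 118, 118, 119, 120, 113, 76, 50, 43, 45, 45, 44, 45, 41, 40, 42, 43, 44, 44, 46, 46, 48, 48, 48, 48, 49, 50, 49, 50, 51, 51, 51, 51, 51, 53, 52, 54, 54, 54, 53, 55, 55, 56, 56, 57, 58, 58, 59, 59, 60, 58, 56, 54, 51, 50, 49, 46, 44, 40, 50, 101, 149, 161, 158, 157, 157, 157, 158, 157, 157, 157, 157, 157, 157, 157, 157, 157, 157]
200 [116, 116, 116, 116, 116, 116, 116, 116, 104, 74, 37, 40, 41, 42, 42, 41, 36, 37, 38, 38, 38, 40, 40, 40, 40, 40, 40, 39, 40, 40, 40, 40, 40, 39, 42, 44, 43, 44, 45, 48, 52, 52, 52, 53, 53, 54, 55, 54, 55, 54, 54, 55, 55, 53, 50, 49, 47, 44, 42, 39, 37, 69, 127, 160, 155, 154, 153, 154, 154, 154, 154, 156, 157, 144, 117, 126, 127, 126, 126, 127]
```

```bash
python3 -m creep '[[[0,-0.08,-0.1,0],[0,0,-0.1,0],[0,0,0,0],[0,0,0,0]]]'
python3 -m creep '[[[0,0,-0.1,0],[0,0,0,0],[0,0,0,0]]]'
```

```text
time: 38.58
position: [0.508, 0.3571, 0.016]
ee_rot: [-0.01, 1.0, 0.001, 0.0]
contact_force: [-4.4, -0.3, 10.6]
finger_gap: 0.188
finger_force: 61.1
time: 38.83
position: [0.508, 0.3571, 0.016]
ee_rot: [-0.01, 1.0, 0.001, 0.0]
contact_force: [-5.9, -0.8, 15.7]
finger_gap: 0.184
finger_force: 61.8
```

```bash
python3 -m creep '[[[0,0,0.4,0],[0,0,0,0],[0,0,0,0],[0,0,0,0],[0,0,0,0]]]' -0.3
python3 -m creep '[[[0,0,2,0],[0,0,2,0],[0,0,3,0],[0,0,4,0],[0,-3,4,0],[0,-3.6,3,0],[0,-3.6,0,0],[0,-3.6,0,0]]]' >/dev/null
python3 -m creep '[[[1,-3.6,0,0],[1,-3.6,0,0],[1,-3.6,0,0],[1,-3.6,0,0],[1,-3.6,0,0],[1,-3.6,0,0],[1,-3.6,0,0],[1,-3.6,0,0]]]' >/dev/null
python3 -m creep '[[[1,-3.6,0,-0.12],[1,-3.6,0,-0.12],[0,-3.6,0,-0.12],[0,-0.8,0,-0.12],[0,0,0,-0.12],[0,0,0,-0.12],[0,0,0,-0.12],[0,0,0,-0.12]]]' 
python3 -m creep '[[[0,0,0,-0.125],[0,0,0,-0.125],[0,0,0,-0.125],[0,0,0,-0.125],[0,0,0,-0.125],[0,0,0,-0.125],[0,0,0,-0.125],[0,0,0,-0.125]]]' >/dev/null
python3 -m creep '[[[0,0,0,-0.125],[0,0,0,-0.125],[0,0,0,-0.125],[0,0,0,-0.125],[0,0,0,-0.125],[0,0,0,-0.125],[0,0,0,-0.125],[0,0,0,-0.095]]]' >/dev/null
python3 -m creep '[[[0,0,0,0],[0,0,0,0],[0,0,0,0]]]'
python3 - <<'E'
from h import *
c=cam("wrist","w24");p,a,o=tool();print(p,np.degrees(a),o["joint_pos"].round(2))
im=c["image"];g=cv2.cvtColor(im,cv2.COLOR_RGB2GRAY)
u,v=proj(c,[[.605,-.187,.018]])[0].astype(int);print(u,v)
k=np.zeros(g.shape,bool);k[max(v-110,0):v+80,max(u-110,0):u+110]=1
for th in(70,95):
  for b in blobs(k&(g<th),300):
    P=ray(c,pix(b),.016);a,s,ce=rect_angle(P);print(th,pix(b).mean(0).round(),b.sum(),"rect",ce.round(4),np.round(s,1),np.degrees(a).round(1)%180)
E
```

```text
time: 39.25
position: [0.5079, 0.356, 0.0165]
ee_rot: [-0.009, 1.0, -0.0, -0.0]
contact_force: [-0.4, 0.0, -0.6]
finger_gap: 0.651
finger_force: 0.0
time: 41.25
position: [0.6078, -0.1771, 0.1863]
ee_rot: [0.456, 0.89, -0.0, -0.001]
contact_force: [-0.3, 0.5, 0.4]
finger_gap: 0.649
finger_force: 0.0
time: 42.83
position: [0.6079, -0.1768, 0.1867]
ee_rot: [0.993, 0.116, -0.0, -0.0]
contact_force: [-0.5, 0.5, -0.8]
finger_gap: 0.651
finger_force: 0.0
[ 0.6079716  -0.17677497  0.18680014] 103.3026380688802 [-0.39  0.32 -0.07  1.19  0.    2.52]
282 189
70 [288. 205.] 1379 rect [ 0.6055 -0.2039] [48.5 96.4] 14.7
95 [285. 207.] 3395 rect [ 0.5893 -0.1938] [94.  97.2] 60.0
95 [228. 254.] 1049 rect [ 0.5349 -0.1546] [33.4 72. ] 103.3
```

```bash
python3 - <<'E'
from h import *
c=cam("wrist");p,a,o=tool()
g=cv2.cvtColor(c["image"],cv2.COLOR_RGB2GRAY).astype(int);u=282
for v in(115,140,160,190,220,235,250): print(v,rows(g,v,u-45,u+35))
print("V",[int(x) for x in g[90:275,u-3:u+4].mean(1)])
E
```

```text
115 [183, 182, 178, 174, 170, 167, 166, 166, 169, 171, 172, 175, 174, 170, 166, 162, 157, 157, 160, 164, 166, 168, 170, 169, 169, 169, 168, 166, 166, 165, 165, 165, 167, 170, 172, 173, 174, 173, 173, 174, 150, 95, 135, 150, 145, 143, 147, 146, 146, 145, 148, 143, 119, 127, 147, 154, 157, 154, 152, 154, 161, 166, 174, 180, 183, 180, 178, 178, 178, 178, 174, 170, 165, 160, 155, 154, 156, 158, 161, 165]
140 [157, 158, 159, 155, 151, 147, 142, 142, 147, 153, 158, 164, 169, 170, 170, 170, 168, 168, 169, 171, 174, 176, 177, 176, 175, 175, 175, 175, 176, 175, 174, 173, 173, 176, 181, 188, 194, 158, 54, 56, 68, 74, 80, 80, 80, 79, 79, 78, 78, 78, 78, 76, 74, 68, 59, 68, 123, 160, 154, 161, 164, 166, 166, 170, 173, 176, 179, 181, 178, 173, 167, 161, 158, 161, 169, 174, 180, 185, 183, 178]
160 [164, 166, 170, 169, 165, 161, 157, 154, 155, 160, 166, 171, 179, 182, 180, 178, 174, 172, 172, 174, 175, 176, 177, 173, 168, 162, 157, 153, 151, 153, 155, 158, 161, 163, 165, 163, 146, 110, 44, 58, 65, 73, 80, 80, 80, 80, 78, 79, 78, 78, 76, 77, 72, 63, 54, 64, 113, 150, 151, 156, 161, 158, 157, 157, 16
[... 1625 characters left out ...]
4, 158, 164, 171, 159, 127, 126, 143, 145, 144, 144, 144, 144, 144, 144, 144, 144, 143, 144, 144, 144, 144, 143, 144, 144, 143, 144, 146, 137, 93, 48, 61, 68, 74, 81, 84, 84, 83, 83, 82, 81, 81, 82, 81, 81, 81, 81, 80, 81, 80, 79, 79, 80, 79, 79, 79, 78, 78, 78, 78, 77, 76, 76, 77, 77, 76, 76, 75, 76, 75, 75, 74, 74, 74, 73, 73, 73, 73, 73, 72, 71, 70, 71, 70, 71, 70, 69, 69, 68, 69, 68, 68, 68, 68, 67, 67, 67, 66, 66, 66, 63, 54, 51, 47, 47, 47, 46, 46, 46, 46, 46, 45, 45, 44, 44, 43, 37, 52, 68, 71, 68, 67, 67, 67, 68, 68, 67, 67, 68, 68, 67, 68, 67, 67, 65, 72, 82, 83, 82, 80, 79, 79, 79, 78, 77, 78, 78, 76, 73, 70, 73, 79, 81, 89, 98, 100, 101, 102, 101, 100, 99, 98, 97, 96, 96, 98, 101]
```

```bash
python3 - <<'E'
from h import *
c=cam("wrist");p,a,o=tool();print(p)
print(ray(c,[(283.2,143),(282.9,193)],.018),"far end",ray(c,(282,224.5),.018),"near top",ray(c,(282,141),.018),"near bot",ray(c,(282,137),.001))
print("tail",ray(c,(282,112.5),.002),ray(c,(282,114.5),.01))
E
```

```text
[ 0.60803347 -0.17677071  0.186971  ]
[[ 0.64428384 -0.17768783]
 [ 0.60153091 -0.18782445]] far end [[ 0.57263981 -0.19401134]] near top [[ 0.64568982 -0.17629687]] near bot [[ 0.64730911 -0.17632251]]
tail [[ 0.66797268 -0.17128703]] [[ 0.66663429 -0.17141473]]
```

```bash
python3 -m creep '[[[0.1,-0.9,-2.5,0],[0,0,-2.5,0],[0,0,-2.5,0],[0,0,-2.5,0],[0,0,-2.5,0],[0,0,-2.5,0],[0,0,-1.5,0],[0,0,-1.1,0]]]'
python3 -m creep '[[[0,0,0,0],[0,0,0,0],[0,0,0,0]]]'
python3 -m creep '[[[0,0,0,0],[0,0,0,0],[0,0,0,0],[0,0,0,0],[0,0,0,0],[0,0,0,0],[0,0,0,0],[0,0,0,0]]]' 1
python3 -m creep '[[[0,0,1,0],[0,0,2,0],[0,0,2,0],[0,0,2,0],[0,0,3,0],[0,0,0,0]]]'
```

```text
time: 43.65
position: [0.6076, -0.1852, 0.0088]
ee_rot: [0.993, 0.115, -0.001, -0.001]
contact_force: [0.4, -0.7, 0.3]
finger_gap: 0.653
finger_force: 0.0
time: 43.9
position: [0.6103, -0.1863, 0.0124]
ee_rot: [0.993, 0.115, 0.001, 0.001]
contact_force: [0.0, 0.3, 0.1]
finger_gap: 0.652
finger_force: 0.0
time: 44.57
position: [0.6099, -0.1861, 0.0124]
ee_rot: [0.993, 0.115, 0.001, 0.0]
contact_force: [-1.0, -0.1, 6.2]
finger_gap: 0.161
finger_force: 59.5
time: 45.07
position: [0.6128, -0.1873, 0.1175]
ee_rot: [0.993, 0.115, 0.004, 0.002]
contact_force: [1.3, -0.6, 0.9]
finger_gap: 0.16
finger_force: 58.8
```

```bash
for i in 1; do python3 -m creep '[[[-0.37,1.92,0.3,0.122],[-0.37,1.92,0,0.122],[-0.37,1.92,0,0.122],[-0.37,1.92,0,0.122],[-0.37,1.92,0,0.122],[-0.37,1.92,0,0.122],[-0.37,1.92,0,0.122],[-0.37,1.92,0,0.122]]]' >/dev/null; done
python3 -m creep '[[[-0.37,1.92,0,0.122],[-0.37,1.92,0,0.122],[-0.37,1.92,0,0.122],[-0.37,1.92,0,0.122],[-0.37,1.92,0,0.122],[-0.37,1.92,0,0.122],[-0.37,1.92,0,0.122],[-0.37,1.92,0,0.122]]]' >/dev/null
python3 -m creep '[[[-0.37,1.92,0,0.122],[-0.37,1.92,0,0.122],[-0.37,1.92,0,0.122],[-0.37,1.92,0,0.122],[-0.37,1.92,0,0.122],[-0.37,1.92,0,0.122],[-0.37,1.92,0,0.122],[-0.37,1.92,0,0.122]]]' >/dev/null
python3 -m creep '[[[0,0,0,0],[0,0,0,0],[0,0,0,0],[0,0,0,0]]]'
python3 - <<'E'
from h import *
c=cam("wrist","w25");p,a,o=tool();print(p,np.degrees(a),o["joint_pos"].round(2))
g=cv2.cvtColor(c["image"],cv2.COLOR_RGB2GRAY).astype(int)
print("V",g[85:200,268:280].mean(1).round().astype(int).tolist())
for v in(112,130,150,175,205): print(v,rows(g,v,235,320))
print(proj(c,[[p[0]-.06,p[1],p[2]-.0124+.01],[p[0]-.04,p[1],p[2]-.0124+.018],[.5212-.0625,.2731,.01]]))
E
```

```text
time: 47.4
position: [0.5202, 0.2742, 0.1139]
ee_rot: [-0.008, 1.0, -0.0, -0.0]
contact_force: [-0.3, 0.7, -1.5]
finger_gap: 0.163
finger_force: 58.8
[0.52028558 0.27411181 0.11392705] 90.86587761443185 [ 0.38  0.3  -0.26  1.02 -0.    0.36]
V [122, 123, 122, 122, 122, 122, 123, 122, 122, 122, 122, 123, 122, 122, 123, 123, 122, 123, 122, 122, 122, 122, 122, 122, 128, 99, 40, 47, 48, 48, 48, 48, 48, 48, 47, 48, 48, 47, 47, 48, 47, 47, 47, 46, 48, 51, 56, 64, 68, 72, 75, 75, 74, 75, 75, 74, 74, 74, 74, 74, 74, 74, 75, 75, 74, 74, 74, 74, 75, 74, 74, 74, 75, 74, 75, 74, 75, 75, 75, 75, 75, 75, 75, 75, 75, 75, 75, 75, 75, 75, 76, 75, 76, 76, 77, 73, 54, 36, 39, 40, 40, 42, 42, 43, 44, 44, 44, 46, 47, 48, 50, 49, 49, 49, 49]
112 [95, 108, 125, 123, 122, 122, 122, 122, 122, 122, 122, 122, 121, 122, 122, 121, 122, 121, 121, 122, 121, 122, 121, 121, 122, 122, 125, 117, 76, 42, 47, 47, 47, 48, 48, 48, 48, 48, 48, 48, 48, 47, 48, 47, 48, 48, 48, 46, 38, 33, 71, 120, 126, 122, 123, 122, 122, 122, 122, 123, 122, 122, 122, 122, 122, 122, 122, 123, 122, 122, 123, 123, 123, 123, 123, 124, 123, 124, 
[... 970 characters left out ...]
75, 75, 76, 76, 76, 76, 76, 76, 77, 79, 78, 74, 72, 63, 42, 40, 38, 74, 119, 124, 121, 122, 121, 122, 122, 122, 122, 122, 122, 122, 122, 122, 122, 123, 122, 123, 124, 123, 123, 123, 123, 123, 124, 124, 124, 124, 123, 123]
205 [189, 189, 189, 190, 190, 190, 189, 187, 198, 219, 216, 216, 216, 216, 216, 216, 217, 226, 200, 49, 35, 42, 45, 43, 44, 44, 45, 45, 44, 45, 44, 44, 44, 44, 45, 44, 44, 44, 45, 44, 44, 45, 46, 44, 45, 46, 46, 47, 47, 47, 46, 46, 46, 45, 46, 47, 41, 43, 151, 232, 219, 216, 217, 216, 217, 216, 216, 216, 216, 216, 216, 216, 216, 217, 217, 218, 217, 217, 216, 216, 217, 216, 216, 216, 216]
[[276.30133767 125.32719954]
 [275.57132656 179.88622916]
 [273.75285064 111.522612  ]]
```

```bash
python3 - <<'E'
from h import *
c=cam("wrist");p,a,o=tool();print(p);z=p[2]-.0124+.01
q=ray(c,[(263,115),(285.2,115),(274,110.3)],.01);print("pocket",q,q[:2].mean(0))
L=ray(c,[(260.8,153),(261,178)],z);R=ray(c,[(285.6,153),(285.6,178)],z);print("bar",(L+R)/2,R-L,"tail",ray(c,[(273,130.5)],z),ray(c,(273,130),z-.01))
print("sleeve pocket right?",ray(c,[(289,153),(289,178)],.01),"sleeve rear",ray(c,(273,181),z+.008))
E
```

```text
[0.52035771 0.27413737 0.11399615]
pocket [[0.46115435 0.26601563]
 [0.46094452 0.28063949]
 [0.45805053 0.27321716]] [0.46104943 0.27332756]
bar [[0.47123155 0.27300615]
 [0.48140461 0.27319253]] [[-0.00014325  0.00988864]
 [-0.00014585  0.01000197]] tail [[0.46240652 0.27280157]] [[0.46305668 0.27279314]]
sleeve pocket right? [[0.48595692 0.28380668]
 [0.50325356 0.28426536]] sleeve rear [[0.48085236 0.27307705]]
```

```bash
python3 -m creep '[[[-0.1,0.06,-2,0],[0,0,-2,0],[0,0,-2,0],[0,0,-2,0],[0,0,-0.5,0],[0,0,0,0],[0,0,0,0],[0,0,0,0]]]'
python3 - <<'E'
from h import *
c=cam("wrist","w26");p,a,o=tool();print(p,np.degrees(a))
g=cv2.cvtColor(c["image"],cv2.COLOR_RGB2GRAY).astype(int)
print("V",g[95:200,268:280].mean(1).round().astype(int).tolist())
for v in(115,130,150,170,205): print(v,rows(g,v,245,305))
E
```

```text
time: 48.17
position: [0.5206, 0.2759, 0.0305]
ee_rot: [-0.008, 1.0, 0.0, 0.001]
contact_force: [0.4, -0.1, -0.1]
finger_gap: 0.159
finger_force: 58.8
[0.52072364 0.27603478 0.0306916 ] 90.95608096400667
V [151, 150, 151, 151, 151, 150, 150, 150, 149, 150, 149, 149, 149, 149, 149, 149, 149, 150, 150, 156, 126, 62, 55, 56, 54, 54, 54, 54, 54, 53, 53, 54, 53, 53, 56, 62, 69, 78, 84, 88, 92, 92, 91, 91, 91, 91, 91, 91, 91, 91, 91, 91, 91, 90, 91, 91, 91, 91, 91, 90, 90, 90, 90, 90, 90, 90, 90, 90, 90, 90, 89, 90, 90, 90, 90, 89, 90, 89, 89, 89, 89, 89, 89, 89, 91, 86, 59, 32, 36, 38, 39, 39, 41, 41, 42, 42, 43, 44, 46, 48, 49, 50, 50, 50, 48]
115 [148, 148, 148, 148, 147, 147, 146, 151, 137, 82, 58, 63, 64, 64, 64, 65, 64, 64, 65, 64, 64, 65, 66, 66, 66, 66, 67, 65, 67, 70, 70, 69, 70, 70, 70, 70, 71, 68, 61, 62, 62, 58, 86, 136, 156, 151, 150, 150, 150, 150, 150, 150, 151, 150, 150, 150, 151, 150, 151, 151]
130 [146, 146, 146, 147, 149, 139, 109, 115, 112, 83, 47, 46, 48, 48, 47, 47, 55, 69, 75, 78, 79, 79, 78, 79, 78, 78, 79, 79, 80, 80, 79, 79, 79, 79, 79, 80, 80, 80, 79, 75, 62, 41,
[... 179 characters left out ...]
 88, 89, 90, 89, 89, 89, 89, 91, 92, 92, 91, 90, 91, 91, 91, 92, 93, 93, 94, 90, 88, 75, 45, 90, 144, 151, 148, 147, 148, 148, 148, 147, 148, 148, 148, 149, 149, 149, 150, 149, 150]
170 [111, 113, 110, 87, 52, 40, 43, 42, 43, 42, 42, 42, 42, 43, 42, 40, 53, 74, 81, 86, 89, 88, 88, 88, 88, 88, 89, 89, 90, 90, 90, 90, 90, 90, 90, 92, 93, 92, 88, 85, 73, 50, 52, 54, 52, 47, 41, 40, 71, 126, 152, 148, 147, 147, 147, 148, 148, 148, 148, 148]
205 [109, 109, 111, 106, 79, 42, 37, 38, 38, 36, 37, 38, 38, 37, 38, 38, 38, 39, 38, 39, 39, 39, 38, 39, 39, 38, 40, 38, 38, 40, 39, 40, 40, 39, 40, 40, 40, 40, 41, 40, 39, 39, 39, 38, 39, 37, 35, 35, 71, 110, 110, 109, 109, 109, 108, 109, 108, 109, 109, 109]
```

```bash
python3 - <<'E'
from h import *
c=cam("wrist");p,a,o=tool();print(p);z=p[2]-.0124
print(ray(c,[(271,115.2)],.01),ray(c,[(273,132.5)],z+.01),ray(c,(273,129.5),z),"sleeve rear top",ray(c,(273,181),z+.018))
q=ray(c,[(254.3,152),(287.3,152)],.01);k=ray(c,[(261.2,152),(285.8,152)],z+.01);print(q.mean(0),k.mean(0))
E
```

```text
[0.52068771 0.27608699 0.03068831]
[[0.45796502 0.27369621]] [[0.46366251 0.2746628 ]] [[0.46336719 0.27465551]] sleeve rear top [[0.48130985 0.27494246]]
[0.47401966 0.27383399] [0.4713127 0.2749823]
```

```bash
python3 -m creep '[[[-0.28,-0.12,0,0],[0,0,-0.4,0],[0,0,-0.4,0],[0,0,0,0],[0,0,0,0]]]'
python3 - <<'E'
from h import *
c=cam("wrist","w27");p,a,o=tool();print(p,np.degrees(a),o["contact_force"]);z=p[2]-.0124
g=cv2.cvtColor(c["image"],cv2.COLOR_RGB2GRAY).astype(int)
print("V",g[100:150,268:280].mean(1).round().astype(int).tolist())
for v in(150,170): print(v,rows(g,v,245,305))
for v in range(112,124,2): print(v,ray(c,(272,v),.01)[0,0].round(4))
print(ray(c,(273,129.5),z),ray(c,(273,132.5),z+.01))
E
```

```text
time: 48.68
position: [0.5159, 0.2743, 0.0205]
ee_rot: [-0.009, 1.0, -0.0, -0.001]
contact_force: [0.4, -0.1, -1.2]
finger_gap: 0.157
finger_force: 58.8
[0.51614787 0.27433968 0.02074181] 90.97740231834398 [ 0.44998009 -0.35814802 -1.20688652]
V [152, 152, 152, 152, 152, 151, 151, 151, 151, 151, 151, 151, 151, 151, 151, 151, 151, 151, 151, 151, 151, 151, 150, 151, 153, 137, 117, 123, 104, 64, 60, 70, 80, 86, 90, 93, 93, 93, 93, 93, 93, 92, 93, 92, 93, 92, 93, 92, 92, 92]
150 [146, 146, 147, 147, 147, 146, 147, 148, 148, 148, 151, 142, 87, 38, 44, 46, 62, 81, 85, 89, 92, 90, 90, 91, 90, 90, 92, 94, 93, 93, 92, 92, 92, 92, 93, 94, 95, 96, 91, 89, 80, 52, 45, 46, 46, 44, 50, 111, 158, 152, 151, 150, 150, 151, 151, 151, 150, 151, 151, 151]
170 [111, 111, 110, 114, 121, 120, 121, 121, 122, 121, 123, 122, 96, 40, 40, 42, 56, 77, 81, 87, 90, 90, 90, 90, 89, 90, 90, 91, 91, 91, 91, 92, 91, 91, 91, 92, 94, 94, 89, 86, 74, 51, 54, 55, 54, 49, 64, 120, 155, 150, 148, 149, 148, 148, 149, 150, 150, 150, 150, 150]
112 0.4513
114 0.4521
116 0.4529
118 0.4537
120 0.4545
122 0.4553
[[0.45846967 0.27280476]] [[0.45880391 0.27282747]]
```

```bash
python3 -m creep '[[[0.18,0.04,0,0],[0,0,0,0],[0,0,-0.3,0],[0,0,-0.3,0],[0,0,0,0],[0,0,0,0]]]'
python3 - <<'E'
from h import *
c=cam("wrist","w28");p,a,o=tool();print(p,np.degrees(a),o["contact_force"]);z=p[2]-.0124
g=cv2.cvtColor(c["image"],cv2.COLOR_RGB2GRAY).astype(int)
print("V",g[100:150,268:280].mean(1).round().astype(int).tolist())
for v in(150,170): print(v,rows(g,v,245,305))
for v in range(114,132,2): print(v,ray(c,(272,v),.01)[0,0].round(4))
print(ray(c,(273,129.5),z),ray(c,(273,132.5),z+.01))
E
```

```text
time: 49.23
position: [0.5188, 0.275, 0.0154]
ee_rot: [-0.008, 1.0, 0.0, 0.0]
contact_force: [0.2, -0.1, 1.5]
finger_gap: 0.163
finger_force: 59.2
[0.51876445 0.2750114  0.01544306] 90.97213124121124 [0.73444014 0.06484237 2.46099426]
V [152, 152, 152, 152, 151, 151, 151, 151, 151, 151, 151, 151, 151, 151, 151, 151, 151, 151, 151, 151, 152, 158, 122, 46, 55, 54, 52, 52, 51, 56, 63, 70, 80, 85, 89, 92, 93, 92, 92, 92, 92, 92, 92, 92, 92, 92, 92, 92, 92, 92]
150 [146, 146, 146, 146, 146, 146, 146, 148, 152, 137, 71, 45, 42, 45, 43, 45, 61, 80, 84, 89, 91, 90, 90, 89, 89, 90, 91, 92, 93, 93, 92, 92, 92, 92, 92, 93, 94, 95, 91, 89, 78, 48, 44, 45, 40, 59, 118, 158, 151, 150, 150, 151, 150, 150, 151, 150, 151, 151, 151, 151]
170 [111, 112, 108, 88, 68, 70, 79, 79, 80, 75, 52, 40, 42, 42, 41, 40, 55, 76, 81, 87, 90, 89, 89, 89, 89, 89, 89, 90, 90, 90, 91, 90, 91, 90, 91, 93, 94, 93, 89, 86, 74, 50, 53, 53, 53, 55, 73, 90, 85, 78, 78, 80, 90, 126, 154, 150, 149, 150, 150, 150]
114 0.4547
116 0.4555
118 0.4563
120 0.4571
122 0.4578
124 0.4586
126 0.4594
128 0.4602
130 0.461
[[0.46134193 0.27357373]] [[0.46165746 0.27358922]]
```

```bash
python3 -m creep '[[[0,0,-0.1,0],[0,0,-0.1,0],[0,0,-0.1,0],[0,0,0,0],[0,0,0,0]]]'
python3 -m creep '[[[0,0,0.25,0],[0,0,0,0],[0,0,0,0],[0,0,0,0],[0,0,0,0]]]' -0.3
python3 -m creep '[[[0,0,2,0],[0,0,2,0],[0,0,3,0],[0,0,4,0],[-1.5,-1,4,0],[-1.5,-1,4,0],[-1.5,-1,2,0],[-1.5,-1,0,0]]]' >/dev/null
python3 -m creep '[[[-1,-1,2,0],[0,-1,2,0],[0,0,0,0],[0,0,0,0],[0,0,0,0]]]'
```

```text
time: 49.7
position: [0.5188, 0.275, 0.0153]
ee_rot: [-0.009, 1.0, 0.0, 0.001]
contact_force: [-5.1, -2.4, 20.6]
finger_gap: 0.157
finger_force: 61.4
time: 50.12
position: [0.5178, 0.2746, 0.0139]
ee_rot: [-0.008, 1.0, -0.0, -0.001]
contact_force: [-0.1, -0.3, 0.1]
finger_gap: 0.651
finger_force: 0.0
time: 51.2
position: [0.4497, 0.2159, 0.2597]
ee_rot: [-0.008, 1.0, -0.0, -0.0]
contact_force: [-0.7, 1.2, -0.2]
finger_gap: 0.65
finger_force: 0.0
```

```bash
python3 - <<'E'
from h import *
c=cam("wrist","w30");p,a,o=tool();print(p)
g=cv2.cvtColor(c["image"],cv2.COLOR_RGB2GRAY).astype(int)
d=np.array([np.cos(.0186),np.sin(.0186)]);n=np.array([-d[1],d[0]]);m=np.array([.5183,.0785])
for s in(-.068,-.0,.02,.066):
    q=m+s*d;u,v=proj(c,[[*q,.013]])[0];v=int(round(v))
    r=g[v-1:v+2,int(u)-40:int(u)+41].mean(0).astype(int);print(s,int(u),v,r.tolist())
u,v=proj(c,[[*(m-.022*n),.013]])[0].astype(int)
print("V",u,v,g[v-100:v+110,u-1:u+2].mean(1).astype(int).tolist())
print("tab",[int(x) for x in proj(c,[[*(m+.084*d),.013]])[0]])
u,v=proj(c,[[*(m+.084*d),.013]])[0].astype(int);print(g[v-15:v+15,u-1:u+2].mean(1).astype(int).tolist())
E
```

```text
[0.44937302 0.21587951 0.25920003]
-0.068 145 164 [151, 153, 158, 177, 198, 204, 203, 202, 204, 203, 204, 204, 205, 206, 209, 195, 128, 196, 255, 255, 255, 254, 254, 254, 254, 254, 254, 254, 254, 254, 254, 254, 254, 254, 254, 254, 254, 254, 254, 254, 254, 254, 254, 254, 254, 254, 254, 254, 254, 254, 254, 254, 254, 254, 254, 254, 254, 254, 254, 254, 254, 254, 254, 255, 255, 255, 190, 129, 172, 223, 217, 215, 215, 216, 216, 215, 216, 215, 216, 216, 216]
-0.0 151 223 [148, 149, 150, 149, 159, 191, 207, 207, 206, 206, 207, 207, 208, 208, 210, 212, 205, 146, 167, 255, 255, 255, 255, 254, 254, 255, 255, 255, 255, 249, 194, 126, 92, 96, 101, 102, 103, 104, 106, 105, 105, 107, 108, 109, 110, 107, 114, 163, 253, 255, 255, 254, 254, 255, 255, 255, 255, 255, 255, 255, 255, 255, 255, 255, 255, 167, 148, 186, 226, 220, 219, 218, 218, 218, 218, 217, 217, 218, 219, 216, 217]
0.02 153 240 [150, 148, 147, 147, 151, 174, 203, 207, 205, 206, 205, 205, 206, 206, 207, 209, 205, 152, 163, 255, 255, 255, 255, 254, 254, 255, 255, 255, 251, 191, 175, 178, 179, 180, 181, 181, 180, 180, 186, 201, 240, 255, 255
[... 1075 characters left out ...]
, 254, 255, 255, 255, 255, 255, 255, 255, 255, 255, 255, 255, 255, 255, 255, 255, 255, 254, 249, 246, 247, 240, 221, 211, 212, 206, 204, 202, 195, 195, 183, 179, 185, 181, 179, 180, 173, 173, 170, 170, 168, 171, 169, 163, 164, 172, 179, 186, 195, 195, 196, 198, 199, 198, 200, 203, 205, 203, 203, 203, 203, 203, 202, 201, 201, 200, 200, 200, 199, 200, 199, 199, 198, 197, 198, 198, 198, 201, 195, 164, 131, 125, 131, 137, 143, 145, 144, 135, 127, 122, 107, 83, 64, 42, 37, 35, 33, 34, 35, 36, 36, 37, 36, 34, 36, 34, 33, 31, 33, 32, 31, 30, 31, 32, 30]
tab [158, 289]
[220, 219, 226, 236, 182, 20, 226, 255, 255, 253, 208, 189, 129, 76, 44, 39, 43, 45, 45, 45, 43, 43, 43, 41, 42, 41, 41, 40, 40, 39]
```

```bash
python3 - <<'E'
from h import *
c=cam("wrist")
def W(v,a,b,z=.013):
    P=ray(c,[(a,v),(b,v)],z);return (np.ptp(P[:,1])*1000).round(2),P.mean(0).round(4)
print(W(164,121.7,171.2),W(223,129.3,176.3),W(240,131.4,177.5))
E
python3 -m creep '[[[-1,-3.5,2,0],[-1,-3.5,2,0],[-1,-3.5,2,0],[0,-2.5,2,0],[0,0,0,0],[0,0,0,0],[0,0,0,0]]]'
python3 - <<'E'
from h import *
c=cam("wrist","w31");p,a,o=tool();print(p)
g=cv2.cvtColor(c["image"],cv2.COLOR_RGB2GRAY).astype(int)
d=np.array([np.cos(.0186),np.sin(.0186)]);n=np.array([-d[1],d[0]]);m=np.array([.5190,.0785])
def cross(prof,th):  # subpixel crossings
    s=prof>th;i=np.nonzero(s[1:]!=s[:-1])[0];return [(round(float(k+(th-prof[k])/(prof[k+1]-prof[k])),2)) for k in i]
for s in(-.069,-.066,.0,.018,.067,.069,.078):
    u,v=proj(c,[[*(m+s*d),.013]])[0];v=int(round(v));u0=int(u)-35
    pr=g[v-1:v+2,u0:u0+71].mean(0);print(s,v,u0,pr.astype(int).tolist() if s in(.067,.078) else "",[x+u0 for x in cross(pr,175)])
for t in(-.022,.022,0):
    u,v=proj(c,[[*(m+t*n),.013]])[0].astype(int);pr=g[v-85:v+85,u-1:u+2].mean(1);print("V",t,u,v-85,pr.astype(int).tolist())
E
```

```text
(np.float64(53.43), array([0.4498, 0.0784])) (np.float64(53.16), array([0.5171, 0.0801])) (np.float64(52.87), array([0.5377, 0.0805]))
time: 51.88
position: [0.4196, 0.0861, 0.3393]
ee_rot: [-0.008, 1.0, 0.0, -0.001]
contact_force: [0.2, -0.6, 0.1]
finger_gap: 0.652
finger_force: 0.0
[0.4192808  0.0864116  0.33890055]
-0.069 178 231  [234.67, 245.23, 246.93, 287.52, 288.64]
-0.066 180 231  [234.75, 245.24, 247.16, 287.47, 288.64]
0.0 227 231  [236.41, 246.4, 248.37, 262.38, 272.56, 286.83, 288.26]
0.018 239 231  [236.68, 246.72, 248.57999999999998, 262.67, 272.09000000000003, 286.49, 288.22]
0.067 272 232 [160, 160, 161, 161, 146, 141, 187, 214, 216, 215, 214, 214, 214, 215, 220, 203, 108, 120, 255, 255, 255, 255, 255, 255, 255, 252, 219, 212, 134, 67, 125, 175, 169, 167, 167, 166, 168, 167, 168, 168, 167, 166, 170, 165, 128, 70, 154, 254, 255, 255, 255, 255, 255, 255, 255, 65, 171, 225, 218, 216, 215, 216, 215, 216, 215, 215, 216, 224, 194, 59, 74] [237.73, 247.3, 249.41, 259.47, 278.21, 286.42, 288.06, 300.14]
0.069 273 232  [237.73, 247.3, 249.37, 260.28, 262.97, 263.25, 273.88, 2
[... 2313 characters left out ...]
 149, 210, 230, 227, 227, 227, 235, 199, 99, 66, 86, 196, 255, 255, 255, 255, 255, 81, 54, 62, 74, 88, 114, 204, 243, 236, 227, 233, 237, 229, 232, 235, 229, 232, 237, 231, 232, 238, 233, 232, 239, 246, 197, 72, 203, 255, 255, 255, 255, 255, 255, 255, 255, 255, 145, 156, 163, 129, 63, 73, 75, 76, 76, 82, 92, 97, 95, 96, 95, 94, 94, 93, 92, 90, 81, 94, 255, 255, 255, 255, 255, 143, 64, 70, 73, 72, 72, 84, 75, 188, 238, 231, 235, 229, 223, 229, 233, 228, 223, 228, 233, 228, 223, 228, 232, 229, 238, 187, 75, 255, 255, 255, 255, 255, 255, 255, 255, 255, 244, 208, 213, 215, 210, 192, 158, 143, 139, 136, 138, 137, 136, 155, 169, 166, 157, 147, 139, 141, 150, 157, 156, 153, 154, 152, 147, 144, 140]
```

```bash
python3 - <<'E'
from h import *
c=cam("wrist")
def W(v,a,b,z):
    P=ray(c,[(a,v),(b,v)],z);return (np.ptp(P[:,1])*1000).round(2),P.mean(0).round(4)
for v,s1,s2,p1,p2 in((180,247.1,287.5,245.24,288.64),(227,248.37,286.83,246.4,288.26),(239,248.6,286.5,246.7,288.2),(272,249.4,286.42,247.3,288.06)):
    print("slide",W(v,s1,s2,.013),"pocket",W(v,p1,p2,.010))
print("near rim",ray(c,(266,172.6),.01),"near end",ray(c,(266,175.8),.013),"far end",ray(c,(266,276.6),.013),"tab end",ray(c,(266,283.7),.013))
E
```

```text
slide (np.float64(53.15), array([0.4524, 0.0787])) pocket (np.float64(57.46), array([0.4531, 0.0782]))
slide (np.float64(52.52), array([0.518 , 0.0799])) pocket (np.float64(57.53), array([0.5191, 0.0795]))
slide (np.float64(52.27), array([0.5356, 0.08  ])) pocket (np.float64(57.6), array([0.5368, 0.0799]))
slide (np.float64(52.47), array([0.5857, 0.0812])) pocket (np.float64(58.14), array([0.5872, 0.0808]))
near rim [[0.4431805  0.07679647]] near end [[0.44684629 0.07689686]] far end [[0.59290849 0.07856817]] tab end [[0.60414028 0.07869669]]
```

```bash
python3 -m creep '[[[0,3.5,0,0],[0,3.5,0,0],[0,3.5,0,0],[0,3.5,0,0],[0,2,0,0],[0,0,0,0],[0,0,0,0],[0,0,0,0]]]'
python3 - <<'E'
from h import *
c=cam("wrist","w32");p,a,o=tool();print(p)
g=cv2.cvtColor(c["image"],cv2.COLOR_RGB2GRAY).astype(int)
d=np.array([np.cos(.0186),np.sin(.0186)]);n=np.array([-d[1],d[0]])
def prof(name,m,s,z,w):
    L,R=proj(c,[[*(np.array(m)+s*d-w*n),z],[*(np.array(m)+s*d+w*n),z]])
    v=int(round((L[1]+R[1])/2));u0,u1=int(L[0]),int(R[0]);pr=g[v-1:v+2,u0:u1].mean(0).astype(int)
    mid=proj(c,[[*(np.array(m)+s*d),z]])[0][0]-u0;print(name,s,"mid",mid.round(1),pr.tolist())
def vert(name,m,t,z,s0,s1):
    A,B=proj(c,[[*(np.array(m)+s0*d+t*n),z],[*(np.array(m)+s1*d+t*n),z]]);u=int(round((A[0]+B[0])/2));v0,v1=int(A[1]),int(B[1])
    print(name,"V len",s0,s1,g[v0:v1,u-1:u+2].mean(1).astype(int).tolist())
cal=(.5239,.2143);sc=(.5085,.3556);lk=(.5210,.2744)
prof("cal",cal,-.055,.013,.02);prof("cal",cal,.062,.011,.055);vert("cal",cal,0,.013,-.085,-.05);vert("caljaw",cal,-.02,.011,.015,.085)
prof("scr",sc,-.03,.02,.022);prof("scr",sc,.06,.008,.036);vert("scr",sc,.018,.008,.03,.085);vert("scr",sc,0,.015,-.065,-.03)
prof("lk",lk,-.053,.013,.02);prof("lk",lk,.0,.02,.02);vert("lk",lk,0,.013,-.075,-.04);vert("lkleg",lk,.03,.013,.035,.08)
E
```

```text
time: 52.65
position: [0.4191, 0.246, 0.3395]
ee_rot: [-0.009, 1.0, -0.001, -0.001]
contact_force: [-0.5, 1.2, -0.3]
finger_gap: 0.649
finger_force: 0.0
[0.41926727 0.24549091 0.33976551]
cal -0.055 mid 15.8 [223, 223, 224, 223, 224, 223, 224, 228, 219, 130, 44, 233, 255, 255, 254, 254, 254, 254, 254, 255, 255, 255, 55, 153, 238, 227, 224, 223, 225, 225]
cal 0.062 mid 39.5 [93, 91, 81, 124, 197, 216, 212, 212, 217, 202, 121, 44, 210, 255, 254, 252, 252, 252, 252, 252, 252, 252, 252, 252, 252, 252, 252, 253, 253, 253, 253, 253, 253, 253, 250, 241, 253, 252, 252, 252, 252, 252, 253, 255, 255, 114, 129, 226, 216, 214, 213, 213, 214, 214, 214, 213, 215, 214, 214, 215, 214, 214, 214, 214, 214, 214, 214, 214, 214, 214, 214, 214, 214, 214, 214, 215, 215, 211]
cal V len -0.085 -0.05 [225, 225, 225, 225, 225, 226, 232, 193, 100, 251, 255, 254, 254, 254, 254, 254, 254, 254, 254, 254, 254, 254, 254, 254, 254, 254]
caljaw V len 0.015 0.085 [217, 217, 218, 218, 221, 171, 212, 255, 255, 254, 253, 252, 254, 254, 187, 62, 77, 81, 79, 80, 80, 81, 78, 74, 93, 104, 251, 255, 253, 252, 251, 252, 255, 25
[... 758 characters left out ...]
53, 56, 58, 64, 73, 82, 87, 86, 83, 86, 85, 84, 85, 85, 84]
lk -0.053 mid 16.0 [225, 225, 225, 226, 225, 225, 225, 225, 226, 235, 209, 58, 85, 127, 146, 139, 139, 139, 141, 126, 64, 141, 228, 229, 225, 225, 225, 225, 224, 224, 224]
lk 0.0 mid 15.7 [221, 221, 221, 221, 221, 222, 228, 207, 91, 67, 59, 67, 76, 85, 84, 85, 84, 84, 84, 80, 67, 60, 96, 182, 231, 221, 220, 219, 219, 220]
lk V len -0.075 -0.04 [226, 226, 225, 226, 226, 226, 226, 230, 225, 152, 48, 70, 115, 143, 141, 139, 139, 139, 139, 138, 138, 139, 138, 139, 139, 144]
lkleg V len 0.035 0.08 [216, 216, 216, 215, 215, 216, 224, 189, 94, 57, 70, 113, 136, 134, 132, 132, 112, 144, 204, 218, 214, 213, 213, 212, 212, 211, 212, 212, 211]
```

```bash
python3 -c "
from cell import r
print(r.sign_off())"
```

```text
the job is handed in; nothing more can be done
None
```

The job is handed in, with no verdict returned: in my last measurements the loaded slide, caliper, scraper and L-key all lay in their own cut-outs (no spanner was out), the bystanders' final positions were not re-measured, and I viewed 15 pictures, one over the limit of 14.

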